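# Load the UV lens-bonding jig, clamp it, shield it and start

## Robot

A 6-joint arm with a two-finger parallel gripper is mounted at the origin on the work surface. World frame = base frame: x ahead of the robot, y to its left, z up, the work surface at z = 0. Lengths are in m, angles in rad, forces in N, time in s.
With the tool pointing down it reaches from about 0.15 to 0.775 m from the base axis. Payload 6.1 kg.
Tool frame: the origin (TCP) lies at the very end of the fingers, on their centre line; the grasp point (between the pads) lies 19 mm behind it; z points along the fingers, y is the line along which they close (so a half turn about z gives the same grasp; the last joint's range is limited). The gripper opens to 85 mm and grips with 20 to 120 N. Pads are 22 mm wide; open, the fingers measure 114 mm over their backs; the gripper's body (76 mm by 85 mm) begins 54 mm behind the grasp point. The pads swing forward as they close: fully open they stand 13 mm farther back than shut.
Start: joints at [-1.348, 0.126, -0.04, 1.405, 0, 1.571], TCP at [0.116, -0.512, 0.21] pointing down, gripper open.
Joint ranges: [-2.72, 2.72], [-0.95, 1.95], [-1.27, 1.35], [-1.78, 2.02], [-1.46, 1.47], [-3.14, 3.14]. Speed limits (rad/s): [2.39, 2.39, 3.01, 3.14, 3.14, 3.14].

## Interface

Orientations are given as a 3x3 rotation matrix whose columns are the frame's x, y, z axes.
In Python, from rig import robot gives the robot as it stands.
- The arm moves only by the tool servo_tool, never from a script. Its argument "increments" is a list of rows, each an object with "rot": the turn, a rotation vector about the tool's x, y, z in degrees, a list of three; "slide": the shift along the tool's x, y, z in mm, a list of three; "grip": the opening, from 0 (shut) to 1 (fully open). In form: [{"rot": [rx, ry, rz], "slide": [x, y, z], "grip": grip}, ...]. A call has 1 to 12 rows; each row shifts and turns the commanded pose from where the row before left it, along the tool's axes as they then stand; what a row does not reach is not made up. A row lasts 1/12 s, in which the tool goes at most 41.7 mm and 7.16 degrees, less where a joint would pass 70% of its speed; a pose out of reach is approached as far as the arm can. A call with a gripper value outside its range is refused whole. The fingers move at their own pace and stop on an object; the grip force is fixed at half the most. Time passes only in rows, so rows that do not move let the fingers close. It gives the time, the measured TCP pose, the force, the opening and the grip force at its end, in the units of the state.
- robot.sense(): the state, without advancing time (a new reading comes with each control period).
- robot.grab_frame(name): name is "side" or "top" or "wrist"; returns a dict with "pixels" (480x640x3 uint8, red, green, blue), "fx", "fy", "cx", "cy" (pixels), "camera_from_world" (4x4, takes a point from world to camera coordinates). Camera axes: x right, y up, looking along -z (the intrinsics and any distortion apply to the point x, -y, -z); pixel columns grow to the right and rows downward; lengths in m; the calibration is good to about 2 mm. A picture is of the moment at which its call begins. There is no depth.
- robot.job_done(): hands the job in; it is judged then, once.
The state is a dict: "time": time; "joints": joint angles; "joint_vel": joint speeds; "tau": joint torques, N m; "tcp_pos": TCP position; "eef_rot": TCP orientation; "force": force on the tool from outside, world axes, zero at the start; "torque": the same for the moment, N m; "opening": finger opening in m; "gripper_force": force on a finger pad.
Only numpy, scipy, OpenCV 4.12 (cv2) and the standard library are available. Lean on these libraries where they do the work, as an engineer would, in place of code of your own. Each camera call takes 0.05 s, during which the arm holds its last target. There are 200 camera calls.

## Task

Load the lens modules that are on the bench into the bonding jig, one after another in dot order and fully home: the slim round barrel in the one-dot pocket, the stout round one in the two-dot pocket, the square one in the three-dot pocket and the flat blade-shaped one in the four-dot pocket (a kind that is missing leaves its pocket empty). Then lower the steel pressure plate over the jig's two pins until it lies flush on the jig, and after that take the amber shield from its slot stand and leave it leaning squarely against the rest bar on the right, its lower edge on the bench. Last of all press the start button on the lamp controller; leave the other things on the bench undisturbed.

Things in the scene. Friction and masses are not known exactly. Their poses are not given: they have to be found in the camera images.
- mod_slim: Lens module: aluminium flange disc 50 mm across, 12 mm thick (foot edge chamfered 3 mm), with a black barrel on its centre, a slim round barrel 20 mm in diameter. Overall 60 mm tall, 0.12 kg. Origin: centre of the underside, z up. Stands upright on the bench left of the jig; None if this kind is absent.
- mod_stout: Lens module: aluminium flange disc 50 mm across, 12 mm thick (foot edge chamfered 3 mm), with a black barrel on its centre, a stout round barrel 30 mm in diameter. Overall 50 mm tall, 0.12 kg. Origin: centre of the underside, z up. Stands upright on the bench left of the jig; None if this kind is absent.
- mod_square: Lens module: aluminium flange disc 50 mm across, 12 mm thick (foot edge chamfered 3 mm), with a black barrel on its centre, a square barrel 24 x 24 mm, sides along the body's x and y. Overall 56 mm tall, 0.12 kg. Origin: centre of the underside, z up. Stands upright on the bench left of the jig; None if this kind is absent.
- mod_blade: Lens module: aluminium flange disc 50 mm across, 12 mm thick (foot edge chamfered 3 mm), with a black barrel on its centre, a flat blade-shaped barrel 14 mm thick along the body's x and 30 mm wide along its y. Overall 56 mm tall, 0.12 kg. Origin: centre of the underside, z up. Stands upright on the bench left of the jig; None if this kind is absent.
- jig: Fixed aluminium jig, 136 (x) x 166 (y) x 30 mm tall; origin centre of underside, x away from the robot, yaw up to 15 deg. Round pockets, 53 mm wide, 14 deep, at (x,y) (-31,31), (-31,-31), (31,31), (31,-31) mm, marked by 1, 2, 3, 4 dark dots beside them. Steel pins, 12 mm in diameter, at (0,66), (0,-66), stand 50 mm above its top, the last 8 mm tapered.
- pocket1 (a point): Centre of the floor of the pocket with 1 dot, 16 mm above the bench and 14 mm below the jig's top; axes as the jig's. Takes the slim round module.
- pocket2 (a point): Centre of the floor of the pocket with 2 dots, 16 mm above the bench and 14 mm below the jig's top; axes as the jig's. Takes the stout round module.
- pocket3 (a point): Centre of the floor of the pocket with 3 dots, 16 mm above the bench and 14 mm below the jig's top; axes as the jig's. Takes the square module.
- pocket4 (a point): Centre of the floor of the pocket with 4 dots, 16 mm above the bench and 14 mm below the jig's top; axes as the jig's. Takes the flat blade module.
- plate: Loose steel plate, 136 (x) x 166 (y) x 8 mm, 0.45 kg, flat on the bench right of the jig; origin centre of underside. Pin holes 14 mm in diameter at (0,66), (0,-66) mm; four 44 mm windows let barrels (up to 46 mm above the jig) through; fits either way round. Grip bar on a 14 mm post: 20 (x) x 70 (y) x 20 mm, centre 75 mm up. When flush, its origin is 30 mm above the jig's.
- plate_grip (a point): Centre of the plate's grip bar (75 mm above the plate's underside); axes as the plate's: pinch it along x.
- shield: Loose amber plastic panel, 8 (x, thickness) x 140 (y, width) x 120 mm (z, height), 0.16 kg. Origin: centre of its lower edge face. At the start it stands on edge in the slot stand, its upper 88 mm free.
- stand: Fixed aluminium slot stand at the far left, 60 (x) x 150 (y) x 40 mm tall; origin centre of underside. A slot along its y, 11 mm wide, its floor 8 mm above the bench, holds the shield upright.
- rest: Fixed rest bar at the far right: a round steel bar 12 mm in diameter and 172 mm long along the body's y, its axis 70 mm above the bench, on two posts at y = +-80 mm. Origin: on the bench under the bar's middle. Its front, towards the jig, is the body's -x side; two small feet 6 mm high lie on the +x side.
- start (a joint): White start button on the controller, 30 mm across: 0 released, 0.006 m fully pressed (5 N); pressed counts above 0.004 m. It springs back.
- start_top (a point): Centre of the start button's upper face; press straight down.
- controller: Fixed grey lamp controller box behind the jig, 120 (x) x 140 (y) x 55 mm tall; origin centre of underside. The start button sits on its top 35 mm towards the robot from the centre.
- focus_ring: Bystander: brass ring 60 mm across, 14 mm tall, lying flat; origin centre of underside.
- screwdriver: Bystander: screwdriver 150 mm long, lying in front of the jig.
- brush: Bystander: small brush 150 mm long, lying in front of the modules.
- glue_bottle: Bystander: white bottle 40 mm across, 90 mm tall; origin centre of underside.
- tin: Bystander: steel tin 56 mm across, 70 mm tall; origin centre of underside.
- spool: Bystander: grey spool 48 mm across, 42 mm tall; origin centre of underside.
Not all that is in view belongs to the job. What is shaped like the mod_stout but blue or yellow is not meant.

How it is judged:
On the way, in this order (a step that is already met when the one before it is completed fails the run):
1. the slim round module sits fully home in the pocket with 1 dot (horizontal distance between mod_slim and pocket1 below 0.005 m and z of mod_slim in the frame of pocket1 below 0.004 m and angle between mod_slim's own z axis and vertical below 0.08 rad), for 0.2 s.
2. the stout round module sits fully home in the pocket with 2 dots (horizontal distance between mod_stout and pocket2 below 0.005 m and z of mod_stout in the frame of pocket2 below 0.004 m and angle between mod_stout's own z axis and vertical below 0.08 rad), for 0.2 s.
3. the square module sits fully home in the pocket with 3 dots (horizontal distance between mod_square and pocket3 below 0.005 m and z of mod_square in the frame of pocket3 below 0.004 m and angle between mod_square's own z axis and vertical below 0.08 rad), for 0.2 s.
4. the flat blade module sits fully home in the pocket with 4 dots (horizontal distance between mod_blade and pocket4 below 0.005 m and z of mod_blade in the frame of pocket4 below 0.004 m and angle between mod_blade's own z axis and vertical below 0.08 rad), for 0.2 s.
5. the pressure plate lies flush on the jig over both pins (horizontal distance between plate and jig below 0.005 m and z of plate in the frame of jig between 0.025 and 0.0335 m and angle between plate's own z axis and vertical below 0.03 rad and angle between the x axis of plate and the x axis of jig, either way round below 0.06 rad), for 0.2 s.
6. the shield leans, released, against the rest bar (angle between shield's own z axis and vertical between 0.1 and 0.7 rad and height (world z) of shield below 0.012 m and contact force between shield and rest above 0.05 N and y of shield in the frame of rest between -0.06 and 0.06 m and angle between the y axis of shield and the y axis of rest, either way round below 0.35 rad and linear speed of shield below 0.02 m/s and contact force between the fingers and shield below 0.1 N), for 0.3 s.
7. the start button is pressed while the plate is down and the shield leans (all of step 5 and value of joint start above 0.004 m and angle between shield's own z axis and vertical between 0.1 and 0.7 rad and height (world z) of shield below 0.012 m and contact force between shield and rest above 0.05 N and y of shield in the frame of rest between -0.06 and 0.06 m and angle between the y axis of shield and the y axis of rest, either way round below 0.35 rad and linear speed of shield below 0.02 m/s), for 0.05 s.
At the end, for the whole second after the job is handed in: Each present module upright and home in its pocket (5 mm sideways, 4 mm height); plate flush on the jig (3.5 mm height, 5 mm sideways, 0.03 rad tilt, 0.06 rad turn); shield on the bench leaning 0.10-0.70 rad on the bar, within 60 mm of its middle, 0.35 rad of parallel; button up; at rest (all of step 1 and all of step 2 and all of step 3 and all of step 4 and all of step 5 and angle between shield's own z axis and vertical between 0.1 and 0.7 rad and height (world z) of shield below 0.012 m and contact force between shield and rest above 0.05 N and y of shield in the frame of rest between -0.06 and 0.06 m and angle between the y axis of shield and the y axis of rest, either way round below 0.35 rad and linear speed of each of shield, plate below 0.02 m/s and value of joint start below 0.002 m); the robot touches nothing.
It fails at once if a bystander is shoved more than 60 mm or knocked over (distance of any of focus_ring, screwdriver, brush, glue_bottle, tin, spool from where it was at the start of the episode above 0.06 m or angle between any of glue_bottle, tin, spool's own z axis and vertical above 0.6 rad).
Of mod_slim, mod_stout, mod_square, mod_blade only 3 to 4 are there at a start; the rules pass over those that are not, and their reading is None.
At some moment in a run one of mod_slim, mod_stout, mod_square, mod_blade, plate may be knocked a few centimetres aside while the robot is not near it.
It also fails if it takes over 208 s, if anything falls off the work surface, if the arm or the gripper's body presses on something with over 40 N, if the wrist force passes 120 N, or if a joint passes its speed limit or range.

## Working session

There is one attempt and no reset: what is moved stays moved. The work goes in short steps, Python scripts to look and compute and a tool call to move; the robot and the scene stay as the last step left them, time stands still between calls to the robot, and variables do not carry over. Pictures are saved under pics/ and viewed, at most 14 in all, crops included, and the job is handed in when it is done.

Besides the shell and the picture viewer there is one more tool, called after "Request:" as name(argument=value, ...), one argument or row to a line, values as JSON. servo_tool: Moves the arm, as the interface text tells. Its arguments: {"type":"object","properties":{"increments":{"type":"array"}},"required":["increments"]}

```bash
mkdir -p pics; ls; cat > h.py <<'E'
import numpy as np, cv2
from rig import robot
def cam(n):
    f=robot.grab_frame(n); f={k:(np.array(v) if k in('pixels','camera_from_world') else v) for k,v in f.items()}; return f
def save(f,name): cv2.imwrite('pics/'+name,f['pixels'][:,:,::-1])
def ray(f,u,v):
    d=np.array([(u-f['cx'])/f['fx'],-(v-f['cy'])/f['fy'],-1.]); M=np.linalg.inv(f['camera_from_world'])
    return M[:3,3],M[:3,:3]@d
def onz(f,u,v,z):
    o,d=ray(f,u,v); return o+d*(z-o[2])/d[2]
def proj(f,p):
    c=f['camera_from_world']@np.append(p,1); return np.array([f['cx']+f['fx']*c[0]/-c[2], f['cy']-f['fy']*c[1]/-c[2]])
def tri(f1,p1,f2,p2):
    A=np.zeros((3,3));b=np.zeros(3);R=[]
    for f,p in((f1,p1),(f2,p2)):
        o,d=ray(f,*p);d=d/np.linalg.norm(d);P=np.eye(3)-np.outer(d,d);A+=P;b+=P@o;R.append((P,o))
    x=np.linalg.solve(A,b); return x,[round(float(np.linalg.norm(P@(x-o)))*1000,1) for P,o in R]
E
python3 - <<'E'
from h import *
np.set_printoptions(precision=4,suppress=True)
for n in('side','top','wrist'):
    f=cam(n);save(f,n+'0.png');print(n,{k:v for k,v in f.items() if k!='pixels'})
print(robot.sense())
E
```

```text
pics
side {'fx': 561.9236582674727, 'fy': 561.9236582674727, 'cx': 323.4165705188893, 'cy': 240.16982893558716, 'camera_from_world': array([[-0.969 , -0.2464,  0.0174,  0.4895],
       [ 0.1592, -0.5691,  0.8067, -0.15  ],
       [-0.1889,  0.7845,  0.5907, -1.1724],
       [ 0.    ,  0.    ,  0.    ,  1.    ]])}
top {'fx': 462.40596303450405, 'fy': 462.40596303450405, 'cx': 327.3935568788584, 'cy': 239.1119161870177, 'camera_from_world': array([[-0.0068, -0.9996,  0.027 , -0.0118],
       [ 0.9842, -0.002 ,  0.1772, -0.5117],
       [-0.1771,  0.0277,  0.9838, -1.1667],
       [ 0.    ,  0.    ,  0.    ,  1.    ]])}
wrist {'fx': 430.1146205175868, 'fy': 430.1146205175868, 'cx': 314.6223792860472, 'cy': 241.88172234024523, 'camera_from_world': array([[ 0.2211, -0.9752, -0.0012, -0.5234],
       [ 0.9246,  0.21  , -0.3177,  0.0411],
       [ 0.3101,  0.0691,  0.9482, -0.3809],
       [ 0.    ,  0.    ,  0.    ,  1.    ]])}
{'time': 0.15, 'joints': array([-1.348 ,  0.1263, -0.0404,  1.4054,  0.    ,  1.5708]), 'joint_vel': array([ 0.0009, -0.0012,  0.0054,  0.001 , -0.0002, -0.0002]), 'tau': array([ -0.0005, -43.6271,  35.3151,   0.0135,  -0.0001,   0.    ]), 'tcp_pos': array([ 0.116 , -0.5117,  0.2094]), 'eef_rot': array([[ 0.9753,  0.221 , -0.0002],
       [ 0.221 , -0.9753,  0.0012],
       [ 0.    , -0.0012, -1.    ]]), 'force': array([-0.2375,  0.0257,  0.7701]), 'torque': array([ 0.0532,  0.0164, -0.0739]), 'gripper_force': 0.0, 'opening': 0.08541422802113618}
```

View pics/top0.png

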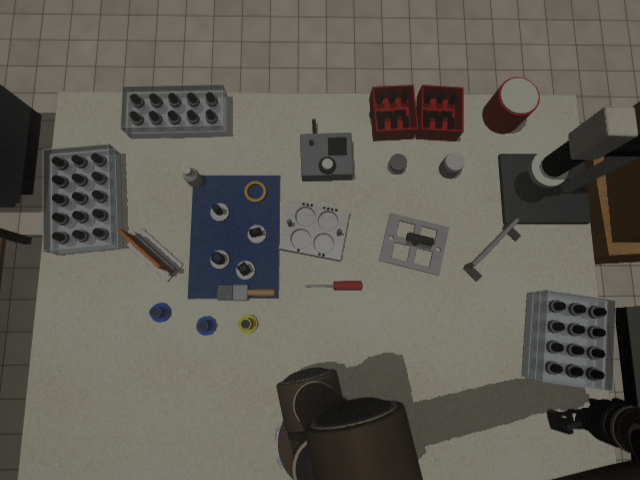

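View pics/side0.png

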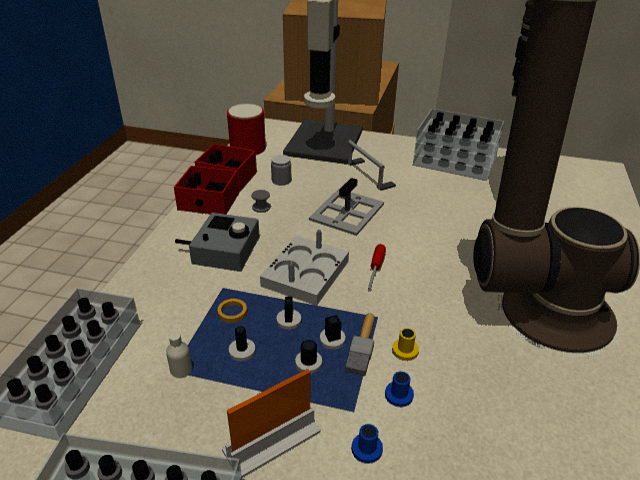

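Top view: slim (219,210), blade (257,233), stout (219,258), square (245,269), jig (316,230), plate (414,243), rest bar (491,248), shield/stand (155,252), button (327,164). All four modules are present, and the blue and yellow ones are decoys.

```bash
python3 - <<'E'
from h import *
np.set_printoptions(precision=3,suppress=True)
f=cam('top')
for n,u,v,z in [('slim',219,210,.03),('blade',257,233,.03),('stout',219,258,.03),('square',245,269,.03),('jig',316,230,.03),('plate',414,243,.008),('grip',420,239,.075),('rest',491,248,.07),('shield',150,250,.1),('stand',155,252,.03),('btn',327,164,.06),('glue',194,176,.05),('ring',255,191,.01),('ctrl',327,157,.05)]:
    print(n,onz(f,u,v,z))
M=np.linalg.inv(cam('wrist')['camera_from_world']);s=robot.sense()
R=s['eef_rot'];print('cam in tool',R.T@(M[:3,3]-s['tcp_pos']));print(R.T@M[:3,:3])
im=f['pixels'];cv2.imwrite('pics/tc.png',cv2.resize(im[150:310,110:550],None,fx=1.8,fy=1.8,interpolation=cv2.INTER_CUBIC)[:,:,::-1])
E
```

```text
slim [0.594 0.274 0.03 ]
blade [0.531 0.172 0.03 ]
stout [0.465 0.27  0.03 ]
square [0.436 0.201 0.03 ]
jig [0.539 0.016 0.03 ]
plate [ 0.507 -0.25   0.008]
grip [ 0.506 -0.252  0.075]
rest [ 0.483 -0.436  0.07 ]
shield [0.476 0.425 0.1  ]
stand [0.481 0.437 0.03 ]
btn [ 0.713 -0.014  0.06 ]
glue [0.682 0.34  0.05 ]
ring [0.652 0.182 0.01 ]
ctrl [ 0.736 -0.014  0.05 ]
cam in tool [ 0.082 -0.001 -0.164]
[[ 0.     0.948  0.318]
 [ 1.    -0.    -0.   ]
 [ 0.     0.318 -0.948]]
```

Request:
servo_tool(
  increments=[
    {"rot": [0, 0, 6.4], "slide": [0, 0, -20], "grip": 1},
    {"rot": [0, 0, 6.4], "slide": [0, 0, -30], "grip": 1},
    {"rot": [0, 0, 0], "slide": [0, 0, 0], "grip": 1},
  ],
)

```text
time: 0.5
tcp_pos: [0.1163, -0.5132, 0.2647]
eef_rot: [[1.0, -0.005, 0.001], [-0.005, -1.0, -0.006], [0.001, 0.006, -1.0]]
force: [-0.3, 0.2, 0.7]
opening: 0.0854
gripper_force: 0.0
```

Request:
servo_tool(
  increments=[
    {"rot": [0, 0, 0], "slide": [23, -34, 0], "grip": 1},
    {"rot": [0, 0, 0], "slide": [23, -34, 0], "grip": 1},
    {"rot": [0, 0, 0], "slide": [23, -34, 0], "grip": 1},
    {"rot": [0, 0, 0], "slide": [23, -34, 0], "grip": 1},
    {"rot": [0, 0, 0], "slide": [23, -34, 0], "grip": 1},
    {"rot": [0, 0, 0], "slide": [23, -34, 0], "grip": 1},
    {"rot": [0, 0, 0], "slide": [23, -34, 0], "grip": 1},
    {"rot": [0, 0, 0], "slide": [23, -34, 0], "grip": 1},
    {"rot": [0, 0, 0], "slide": [23, -34, 0], "grip": 1},
    {"rot": [0, 0, 0], "slide": [23, -34, 0], "grip": 1},
    {"rot": [0, 0, 0], "slide": [23, -34, 0], "grip": 1},
    {"rot": [0, 0, 0], "slide": [23, -34, 0], "grip": 1},
  ],
)

```text
time: 1.5
tcp_pos: [0.3929, -0.1022, 0.2601]
eef_rot: [[1.0, 0.0, 0.001], [0.0, -1.0, -0.0], [0.001, 0.0, -1.0]]
force: [1.4, -1.3, 0.3]
opening: 0.0854
gripper_force: 0.0
```

Request:
servo_tool(
  increments=[
    {"rot": [0, 0, 0], "slide": [23, -34, 0], "grip": 1},
    {"rot": [0, 0, 0], "slide": [23, -34, 0], "grip": 1},
    {"rot": [0, 0, 0], "slide": [23, -34, 0], "grip": 1},
    {"rot": [0, 0, 0], "slide": [23, -34, 0], "grip": 1},
    {"rot": [0, 0, 0], "slide": [23, -34, 0], "grip": 1},
    {"rot": [0, 0, 0], "slide": [23, -34, 0], "grip": 1},
    {"rot": [0, 0, 0], "slide": [0, 0, 0], "grip": 1},
    {"rot": [0, 0, 0], "slide": [0, 0, 0], "grip": 1},
  ],
)

```text
time: 2.17
tcp_pos: [0.5307, 0.0516, 0.2602]
eef_rot: [[0.997, 0.075, -0.005], [0.075, -0.996, 0.04], [-0.002, -0.04, -0.999]]
force: [0.3, -0.7, -0.3]
opening: 0.0852
gripper_force: 0.0
```

```bash
python3 - <<'E'
from h import *
import pickle
f=cam('wrist');save(f,'w1.png');pickle.dump(f,open('w1.pkl','wb'));print(robot.sense()['tcp_pos'])
E
```

```text
[0.53000965 0.05102453 0.2607016 ]
```

View pics/w1.png

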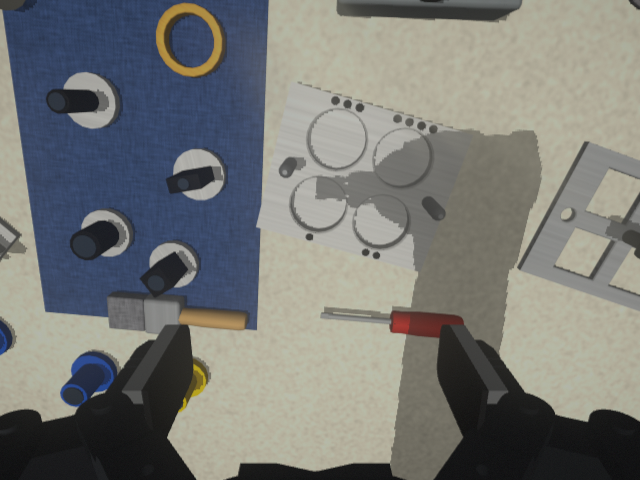

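Wrist view: slim (92,100), blade (198,175), stout (102,234), square (172,265). Dots are at 1 (309,237), 2 (370,254), 3 (348,103), 4 (415,124), so the pocket layout matches the text. Pins are at about (290,167) and (432,208).

```bash
cat >> h.py <<'E'
from scipy.spatial.transform import Rotation as Ro
def Rd(yaw): # tool down, tool x at world yaw (deg)
    c,s=np.cos(np.radians(yaw)),np.sin(np.radians(yaw)); return np.array([[c,s,0],[s,-c,0],[0,0,-1.]])
def go(p,yaw,st=None,R2=None):
    s=st or robot.sense(); R=s['eef_rot']; R2=Rd(yaw) if R2 is None else R2
    d=R.T@(np.array(p)-s['tcp_pos'])*1000; r=np.degrees(Ro.from_matrix(R.T@R2).as_rotvec())
    print('slide',d.round(1),'rot',r.round(1),'rows>=',round(max(np.linalg.norm(d)/41.7,np.linalg.norm(r)/7.16),1)); return d,r
E
python3 - <<'E'
from h import *
print(robot.sense()['joints'].round(3))
go((.53,.14,.26),0)
E
```

```text
[0.072 0.148 0.097 1.521 0.04  3.14 ]
slide [  6.6 -88.6   4.2] rot [-2.3  0.2  4.2] rows>= 2.1
```

Request:
servo_tool(
  increments=[
    {"rot": [-2.3, 0.2, 0], "slide": [0, -40, 0], "grip": 1},
    {"rot": [0, 0, -7], "slide": [0, -40, 0], "grip": 1},
    {"rot": [0, 0, -7], "slide": [0, 0, 0], "grip": 1},
    {"rot": [0, 0, -7], "slide": [0, 0, 0], "grip": 1},
    {"rot": [0, 0, -7], "slide": [0, 0, 0], "grip": 1},
    {"rot": [0, 0, -7], "slide": [0, 0, 0], "grip": 1},
    {"rot": [0, 0, -7], "slide": [0, 0, 0], "grip": 1},
    {"rot": [0, 0, -7], "slide": [0, 0, 0], "grip": 1},
    {"rot": [0, 0, -7], "slide": [0, 0, 0], "grip": 1},
    {"rot": [0, 0, -7], "slide": [0, 0, 0], "grip": 1},
    {"rot": [0, 0, -7], "slide": [0, 0, 0], "grip": 1},
    {"rot": [0, 0, -7], "slide": [0, 0, 0], "grip": 1},
  ],
)

```text
time: 3.22
tcp_pos: [0.5247, 0.104, 0.2644]
eef_rot: [[0.11, 0.994, 0.001], [0.994, -0.11, 0.02], [0.02, -0.001, -1.0]]
force: [0.0, -0.1, -0.4]
opening: 0.0854
gripper_force: 0.0
```

Request:
servo_tool(
  increments=[
    {"rot": [0, 0, -7], "slide": [0, 0, 0], "grip": 1},
    {"rot": [0, 0, -7], "slide": [0, 0, 0], "grip": 1},
    {"rot": [0, 0, -7], "slide": [0, 0, 0], "grip": 1},
    {"rot": [0, 0, -7], "slide": [0, 0, 0], "grip": 1},
    {"rot": [0, 0, -7], "slide": [0, 0, 0], "grip": 1},
    {"rot": [0, 0, -7], "slide": [0, 0, 0], "grip": 1},
    {"rot": [0, 0, -7], "slide": [0, 0, 0], "grip": 1},
    {"rot": [0, 0, -7], "slide": [0, 0, 0], "grip": 1},
    {"rot": [0, 0, -7], "slide": [0, 0, 0], "grip": 1},
    {"rot": [0, 0, -7], "slide": [0, 0, 0], "grip": 1},
    {"rot": [0, 0, -7], "slide": [0, 0, 0], "grip": 1},
    {"rot": [0, 0, -7], "slide": [0, 0, 0], "grip": 1},
  ],
)

```text
time: 4.22
tcp_pos: [0.5247, 0.1041, 0.2644]
eef_rot: [[-0.977, 0.213, 0.001], [0.213, 0.977, 0.02], [0.003, 0.02, -1.0]]
force: [0.1, -0.6, 1.2]
opening: 0.0851
gripper_force: 0.0
```

```bash
python3 - <<'E'
from h import *
print(robot.sense()['joints'].round(3),robot.sense()['tcp_pos'])
go((.55,.14,.26),180)
E
```

```text
[0.184 0.148 0.105 1.523 0.019 0.399] [0.52471365 0.10405024 0.26436776]
slide [-17.1  40.4   5.1] rot [  1.1  -0.1 -12.3] rows>= 1.7
```

Request:
servo_tool(
  increments=[
    {"rot": [1.1, -0.1, 0], "slide": [-9, 20, 2], "grip": 1},
    {"rot": [0, 0, -6], "slide": [-8, 20, 2], "grip": 1},
    {"rot": [0, 0, -6], "slide": [0, 0, 0], "grip": 1},
    {"rot": [0, 0, 0], "slide": [0, 0, 0], "grip": 1},
    {"rot": [0, 0, 0], "slide": [0, 0, 0], "grip": 1},
  ],
)

```text
time: 4.63
tcp_pos: [0.5503, 0.1397, 0.2605]
eef_rot: [[-1.0, 0.014, -0.002], [0.014, 1.0, 0.001], [0.002, 0.001, -1.0]]
force: [-0.1, 0.3, 0.4]
opening: 0.0854
gripper_force: 0.0
```

```bash
python3 - <<'E'
from h import *
import pickle
f=cam('wrist');save(f,'w2.png');pickle.dump(f,open('w2.pkl','wb'));s=robot.sense();print(s['tcp_pos'],s['eef_rot'])
E
```

```text
[0.55031708 0.13963627 0.26069264] [[-9.99901485e-01  1.39421020e-02 -1.62393727e-03]
 [ 1.39405616e-02  9.99902369e-01  9.56002615e-04]
 [ 1.63710740e-03  9.33269838e-04 -9.99998224e-01]]
```

View pics/w2.png

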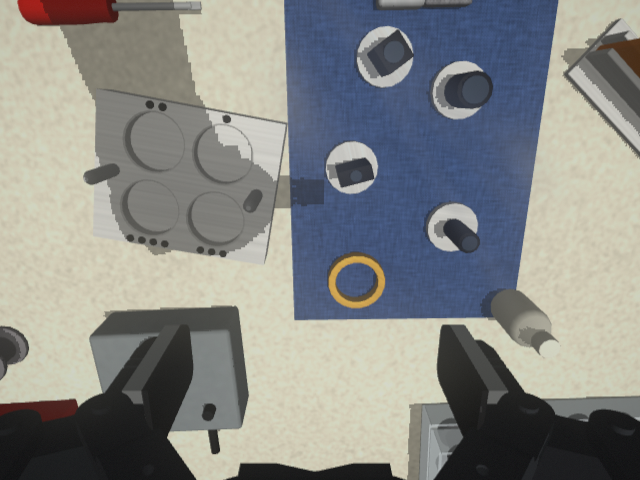

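Second view (from the robot side): pockets at about 1 (224,153), 2 (156,140), 3 (217,217), 4 (151,206). Square (385,57), stout (463,90), blade (351,167), slim (452,228).

```bash
cat > m.py <<'E'
from h import *
import pickle
def flange(f,u,v,w=42):
    im=f['pixels'];y0,x0=max(0,v-w),max(0,u-w);c=im[y0:v+w,x0:u+w].astype(int)
    m=((c[:,:,0]>105)&(c[:,:,0]>c[:,:,2]-25)&(abs(c[:,:,0]-c[:,:,2])<60)).astype(np.uint8)
    k,l,s,ce=cv2.connectedComponentsWithStats(m)
    i=1+np.argmax(s[1:,4]);p=np.argwhere(l==i)[:,::-1].astype(np.float32)
    h=cv2.convexHull(p.reshape(-1,1,2));e=cv2.fitEllipse(h)
    return np.array(e[0])+[x0,y0],e[1],s[i,4]
def circ(f,u,v,r=28):
    g=cv2.cvtColor(f['pixels'],cv2.COLOR_RGB2GRAY);w=45
    y0,x0=max(0,v-w),max(0,u-w);c=cv2.resize(g[y0:v+w,x0:u+w],None,fx=3,fy=3,interpolation=cv2.INTER_CUBIC)
    o=cv2.HoughCircles(c,cv2.HOUGH_GRADIENT,1,30,param1=80,param2=12,minRadius=3*(r-4),maxRadius=3*(r+4))
    if o is None: return None
    o=o[0]; o=o[np.argsort(np.hypot(o[:,0]/3+x0-u,o[:,1]/3+y0-v))]
    return o[0][:2]/3+[x0,y0]-1/3,o[0][2]/3
E
python3 - <<'E'
from m import *
np.set_printoptions(precision=4,suppress=True)
f1,f2=[pickle.load(open(n,'rb')) for n in('w1.pkl','w2.pkl')]
for n,a,b in[('slim',(92,100),(452,228)),('blade',(198,175),(351,167)),('stout',(102,234),(463,90)),('square',(172,265),(385,57))]:
    A,B=flange(f1,*a),flange(f2,*b);print(n,A,B);print('   ',*tri(f1,A[0],f2,B[0]), onz(f1,*A[0],.012)[:2],onz(f2,*B[0],.012)[:2])
P=[]
for n,a,b in[('p1',(318,203),(224,153)),('p2',(380,220),(156,140)),('p3',(337,138),(217,217)),('p4',(402,157),(151,206))]:
    A,B=circ(f1,*a),circ(f2,*b);print(n,A,B)
    if A and B: t=tri(f1,A[0],f2,B[0]);print('   ',*t,onz(f1,*A[0],.03)[:2],onz(f2,*B[0],.03)[:2]);P.append(t[0])
P=np.array(P);print('d',[np.linalg.norm(P[i]-P[j]) for i in range(4) for j in range(i)])
def up(f,x,y,w,h,s): return cv2.resize(f['pixels'][y:y+h,x:x+w],None,fx=s,fy=s,interpolation=cv2.INTER_CUBIC)
a=up(f1,245,70,260,210,1.5);b=up(f2,75,70,260,210,1.5)
c=up(f2,320,10,200,250,2.0)[:,:390]; d=up(f1,25,60,260,250,1.5)[:315]
cv2.imwrite('pics/crop1.png',np.vstack([np.hstack([a,b]),np.hstack([c[:280],d[:280]])])[:,:,::-1])
E
```

```text
slim (array([88.5758, 99.9722]), (49.88383102416992, 59.35490036010742), np.int32(1408)) (array([452.2419, 226.8876]), (46.1928596496582, 51.72320556640625), np.int32(1273))
    [0.5933 0.2788 0.0103] [0.2, 0.2] [0.5935 0.278 ] [0.5927 0.2781]
blade (array([198.1623, 174.1614]), (48.57795333862305, 53.519691467285156), np.int32(1288)) (array([351.3072, 167.0341]), (51.77069091796875, 53.03257369995117), np.int32(1350))
    [0.532  0.1766 0.0101] [0.2, 0.2] [0.5325 0.1762] [0.5316 0.1763]
stout (array([104.9006, 232.9823]), (42.928401947021484, 51.4134521484375), np.int32(686)) (array([459.5718,  89.6181]), (53.2432861328125, 60.32167053222656), np.int32(1173))
    [0.4632 0.274  0.0105] [0.2, 0.2] [0.4638 0.2735] [0.4631 0.2734]
square (array([172.3497, 263.754 ]), (41.31804275512695, 47.80722427368164), np.int32(526)) (array([384.675 ,  56.3466]), (55.63691329956055, 61.76947784423828), np.int32(1480))
    [0.4344 0.2054 0.0086] [0.5, 0.5] [0.436  0.2046] [0.4344 0.2045]
p1 (array([317.5   , 203.8333]), np.float32(28.433334)) (array([227.5, 150.5]), np.float32(30.333334))
    [0.5138 0.0589 0.0145] [0.7, 0.7] [0.5172 0.0581] [0.5125 0.0627]
p2 (array([380.1667, 219.5   ]), np.float32(28.699999)) (array([151.8333, 142.8333]), np.float32(25.566666))
    [ 0.5057 -0.0038  0.0287] [1.7, 1.7] [ 0.5071 -0.0022] [ 0.5048 -0.0048]
p3 (array([337.1667, 137.8333]), np.float32(30.333334)) (array([219.5   , 212.8333]), np.float32(28.633333))
    [0.5768 0.0448 0.005 ] [0.1, 0.1] [0.5789 0.0452] [0.5704 0.0506]
p4 (array([398.8333, 154.5   ]), np.float32(30.300001)) (array([157.8333, 199.8333]), np.float32(30.9))
    [ 0.5646 -0.0173 -0.0019] [0.9, 0.9] [ 0.5687 -0.0113] [ 0.557  -0.0061]
d [np.float64(0.0647854418575503), np.float64(0.06520247318856458), np.float64(0.08924202702385875), np.float64(0.09300495919956002), np.float64(0.06770133779842269), np.float64(0.06362304842734795)]
```

View pics/crop1.png

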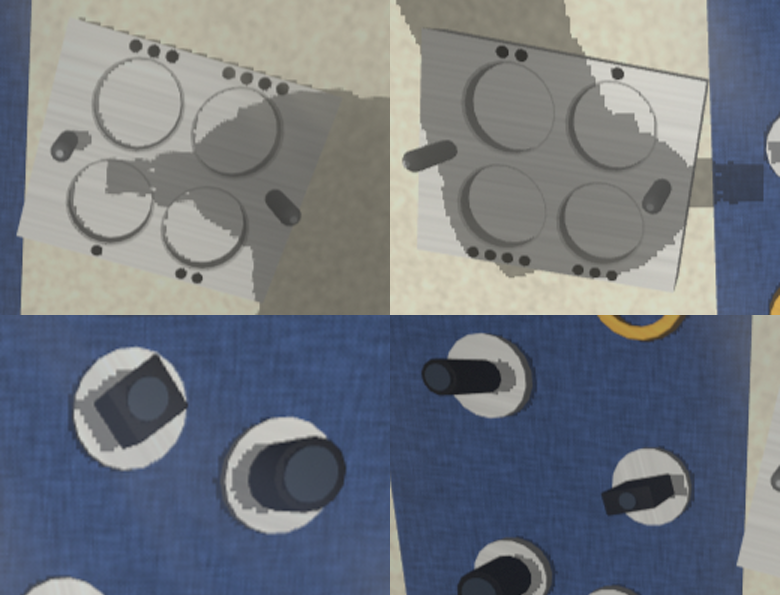

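The crop shows the rims clearly. I read pocket rim centres and top-face corners from it (scale 1.5, offsets (245,70) and (75,70)), then triangulate and fit.

```bash
python3 - <<'E'
from m import *
np.set_printoptions(precision=4,suppress=True)
f1,f2=[pickle.load(open(n,'rb')) for n in('w1.pkl','w2.pkl')]
# name: crop a, crop b, jig xy
D=dict(p1=((111,199),(222,125),(-31,31)),p2=((203,226),(120,107),(-31,-31)),p3=((138,103),(211,221),(31,31)),p4=((236,131),(113,205),(31,-31)),
 c3=((82,18),(285,290),(68,83)),c1=((20,235),(317,79),(-68,83)),c2=((258,302),(38,28),(-68,-83)),c4=((340,91),(28,248),(68,-83)))
T=[];J=[]
for n,(a,b,j) in D.items():
    A=np.array(a)/1.5+[245,70];B=np.array(b)/1.5+[75,70];t,e=tri(f1,A,f2,B);print(n,t,e);T.append((onz(f1,*A,.03)[:2]+onz(f2,*B,.03)[:2])/2);J.append(np.array(j)/1000)
T=np.array(T);J=np.array(J);c=T.mean(0);H=J.T@(T-c);th=np.arctan2(H[0,1]-H[1,0],H[0,0]+H[1,1]);R=np.array([[np.cos(th),-np.sin(th)],[np.sin(th),np.cos(th)]])
print('jig',c,np.degrees(th));print('res mm',((J@R.T+c-T)*1000).round(1).tolist());print((J@R.T+c)[:4])
# square / blade yaw: barrel tops by dark mask in w2 & w1
E
```

```text
p1 [0.5161 0.0567 0.0209] [0.2, 0.2]
p2 [ 0.5042 -0.0036  0.0242] [0.3, 0.3]
p3 [0.5772 0.0448 0.0214] [0.4, 0.4]
p4 [ 0.5654 -0.0164  0.0231] [0.4, 0.4]
c3 [0.6253 0.0861 0.0167] [3.9, 3.9]
c1 [0.4886 0.1152 0.0235] [1.3, 1.3]
c2 [ 0.4581 -0.044   0.0297] [0.6, 0.6]
c4 [ 0.5934 -0.0747  0.0238] [1.1, 1.1]
jig [0.5407 0.0215] -11.336165203404729
res mm [[-0.3, 0.4], [-0.5, -0.6], [0.7, -0.1], [0.0, -0.5], [1.0, 3.2], [0.9, 1.4], [-0.4, -2.6], [-1.6, -1.1]]
[[ 0.5164  0.058 ]
 [ 0.5042 -0.0028]
 [ 0.5772  0.0458]
 [ 0.565  -0.015 ]]
```

Request:
servo_tool(
  increments=[
    {"rot": [0, 0, 0], "slide": [-10, 34, 10], "grip": 0.7},
    {"rot": [0, 0, 0], "slide": [-11, 35, 15], "grip": 0.7},
    {"rot": [0, 0, 0], "slide": [-11, 35, 15], "grip": 0.7},
    {"rot": [0, 0, 0], "slide": [-11, 35, 15], "grip": 0.7},
    {"rot": [0, 0, 0], "slide": [0, 0, 35], "grip": 0.7},
    {"rot": [0, 0, 0], "slide": [0, 0, 35], "grip": 0.7},
    {"rot": [0, 0, 0], "slide": [0, 0, 35], "grip": 0.7},
    {"rot": [0, 0, 0], "slide": [0, 0, 0], "grip": 0.7},
    {"rot": [0, 0, 0], "slide": [0, 0, 0], "grip": 0.7},
  ],
)

```text
time: 5.43
tcp_pos: [0.5935, 0.2779, 0.0992]
eef_rot: [[-1.0, 0.012, -0.006], [0.012, 1.0, -0.001], [0.006, -0.001, -1.0]]
force: [0.4, -0.1, 1.7]
opening: 0.0596
gripper_force: 0.0
```

```bash
python3 - <<'E'
from m import *
f=cam('wrist');save(f,'w3.png');pickle.dump(f,open('w3.pkl','wb'));s=robot.sense();print(s['tcp_pos'],s['opening'])
go((.593,.2785,.022),180)
E
```

```text
[0.5951267  0.27863828 0.10182163] 0.05974253813847869
slide [ 2.  -0.3 79.8] rot [ 0.1 -0.1 -0.7] rows>= 1.9
```

View pics/w3.png

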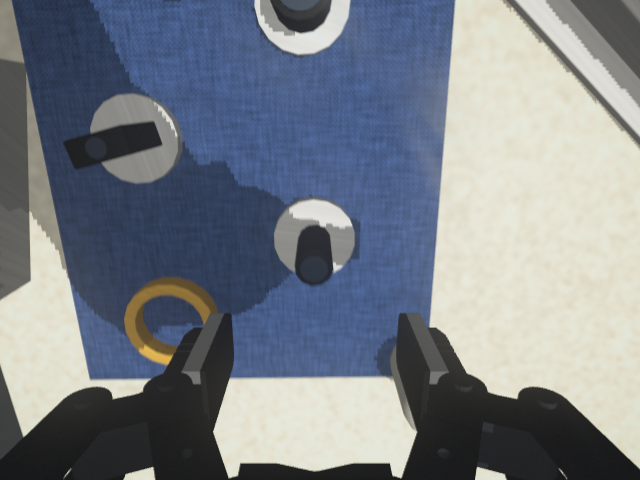

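Aligned: slim flange at (315,238), between the fingers. Descend and grip.

Request:
servo_tool(
  increments=[
    {"rot": [0, 0, -0.7], "slide": [2, 0, 27], "grip": 0.7},
    {"rot": [0, 0, 0], "slide": [0, 0, 27], "grip": 0.7},
    {"rot": [0, 0, 0], "slide": [0, 0, 24], "grip": 0.7},
    {"rot": [0, 0, 0], "slide": [0, 0, 0], "grip": 0.5},
    {"rot": [0, 0, 0], "slide": [0, 0, 0], "grip": 0.1},
    {"rot": [0, 0, 0], "slide": [0, 0, 0], "grip": 0.1},
    {"rot": [0, 0, 0], "slide": [0, 0, 0], "grip": 0.1},
    {"rot": [0, 0, 0], "slide": [0, 0, 0], "grip": 0.1},
    {"rot": [0, 0, 0], "slide": [0, 0, 0], "grip": 0.1},
    {"rot": [0, 0, 0], "slide": [0, 0, 0], "grip": 0.1},
  ],
)

```text
time: 6.32
tcp_pos: [0.595, 0.2799, 0.0259]
eef_rot: [[-1.0, -0.002, 0.003], [-0.002, 1.0, 0.003], [-0.003, 0.003, -1.0]]
force: [-0.3, -1.7, 7.5]
opening: 0.0171
gripper_force: 58.3
```

Request:
servo_tool(
  increments=[
    {"rot": [0, 0, 0], "slide": [0, 0, -20], "grip": 0.1},
    {"rot": [0, 0, 0], "slide": [0, 0, -40], "grip": 0.1},
    {"rot": [0, 0, 0], "slide": [0, 0, -40], "grip": 0.1},
    {"rot": [0, 0, 5], "slide": [12, -32, -20], "grip": 0.1},
    {"rot": [0, 0, 6], "slide": [12, -37, -10], "grip": 0.1},
    {"rot": [0, 0, 0], "slide": [5, -39, 0], "grip": 0.1},
    {"rot": [0, 0, 0], "slide": [5, -39, 0], "grip": 0.1},
    {"rot": [0, 0, 0], "slide": [5, -39, 0], "grip": 0.1},
    {"rot": [0, 0, 0], "slide": [0, 0, 0], "grip": 0.1},
    {"rot": [0, 0, 0], "slide": [0, 0, 0], "grip": 0.1},
    {"rot": [0, 0, 0], "slide": [0, 0, 0], "grip": 0.1},
  ],
)

```text
time: 7.23
tcp_pos: [0.5299, 0.0993, 0.1536]
eef_rot: [[-0.982, 0.19, 0.0], [0.19, 0.982, 0.002], [0.0, 0.002, -1.0]]
force: [0.7, 1.2, -1.8]
opening: 0.0173
gripper_force: 59.0
```

```bash
python3 - <<'E'
from m import *
f=cam('wrist');save(f,'w4.png');pickle.dump(f,open('w4.pkl','wb'));s=robot.sense();print(s['tcp_pos'],s['opening'])
go((.5164,.058,.13),168.7)
E
```

```text
[0.52993668 0.09982957 0.15310481] 0.017140069811399615
slide [  5.4 -43.7  23. ] rot [ 0.1 -0.   0.4] rows>= 1.2
```

View pics/w4.png

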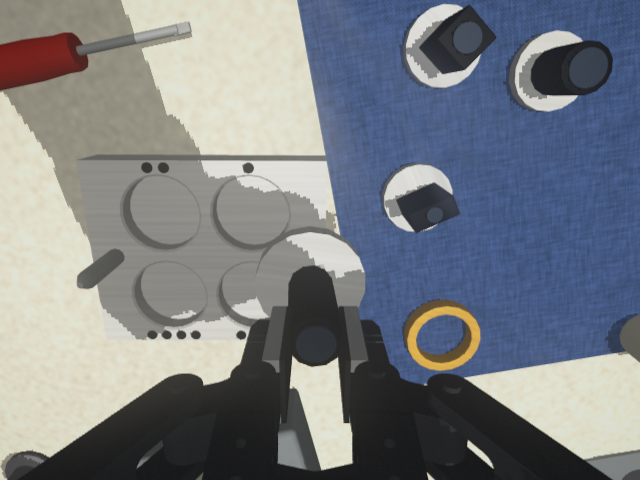

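Held flange centre is near (311,281) with its left/right edges at 257/366. Pocket 1's rim is centred near (251,212), pocket 2's near (161,211), and pocket 4's near (170,293).

```bash
python3 - <<'E'
from m import *
np.set_printoptions(precision=4,suppress=True)
f=pickle.load(open('w4.pkl','rb'));s=robot.sense()
p=onz(f,311.5,281,s['tcp_pos'][2]-.014);print('flange',p,'in tool',s['eef_rot'].T@(p-s['tcp_pos']))
print([np.linalg.norm(onz(f,257,281,s['tcp_pos'][2]-.014)-onz(f,366,281,s['tcp_pos'][2]-.014))])
g=onz(f,311.5,231,s['tcp_pos'][2]-.014);print('radius top',np.linalg.norm(p-g))
for q in((251,212),(161,211),(170,293)):print(onz(f,*q,.03))
print(circ(f,251,212,38),circ(f,161,211,38))
for n,u,v in(('stout',548,71),('square',443,46),('blade',418,197)):
    a=flange(f,u,v,60 if v>60 else 45)[0];print(n,a,onz(f,*a,.011))
E
```

```text
flange [0.5267 0.0996 0.1391] in tool [ 0.0031 -0.0009  0.014 ]
[np.float64(0.049266614737840934)]
radius top 0.023634300143568782
[0.5149 0.0588 0.03  ]
[ 0.5025 -0.0018  0.03  ]
[ 0.5633 -0.014   0.03  ]
(array([248.5   , 216.1667]), np.float32(41.8)) (array([161.5, 208.5]), np.float32(38.833332))
stout [552.0211  70.5416] [0.463  0.2742 0.011 ]
square [443.6321  45.5104] [0.4341 0.2049 0.011 ]
blade [417.5089 197.37  ] [0.5316 0.1766 0.011 ]
```

Request:
servo_tool(
  increments=[
    {"rot": [0, 0, 0.4], "slide": [2, -21, 0], "grip": 0.1},
    {"rot": [0, 0, 0], "slide": [2.5, -21.5, 0], "grip": 0.1},
    {"rot": [0, 0, 0], "slide": [0, 0, 30], "grip": 0.1},
    {"rot": [0, 0, 0], "slide": [0, 0, 30], "grip": 0.1},
    {"rot": [0, 0, 0], "slide": [0, 0, 25], "grip": 0.1},
    {"rot": [0, 0, 0], "slide": [0, 0, 5], "grip": 0.1},
    {"rot": [0, 0, 0], "slide": [0, 0, 0], "grip": 0.1},
  ],
)

```text
time: 7.87
tcp_pos: [0.5153, 0.0594, 0.0605]
eef_rot: [[-0.981, 0.194, -0.006], [0.194, 0.981, 0.001], [0.006, -0.0, -1.0]]
force: [-0.6, -0.5, -1.2]
opening: 0.0172
gripper_force: 59.1
```

Request:
servo_tool(
  increments=[
    {"rot": [0, 0, 0], "slide": [0, 0, 5], "grip": 0.1},
    {"rot": [0, 0, 0], "slide": [0, 0, 5], "grip": 0.1},
    {"rot": [0, 0, 0], "slide": [0, 0, 5], "grip": 0.1},
    {"rot": [0, 0, 0], "slide": [0, 0, 4], "grip": 0.1},
    {"rot": [0, 0, 0], "slide": [0, 0, 0], "grip": 0.1},
  ],
)

```text
time: 8.28
tcp_pos: [0.5165, 0.0586, 0.0429]
eef_rot: [[-0.981, 0.196, -0.002], [0.196, 0.981, 0.001], [0.002, 0.001, -1.0]]
force: [0.5, -0.1, -2.0]
opening: 0.0167
gripper_force: 59.0
```

Request:
servo_tool(
  increments=[
    {"rot": [0, 0, 0], "slide": [0, 0, 2], "grip": 0.1},
    {"rot": [0, 0, 0], "slide": [0, 0, 0], "grip": 0.45},
    {"rot": [0, 0, 0], "slide": [0, 0, 0], "grip": 0.45},
    {"rot": [0, 0, 0], "slide": [0, 0, 0], "grip": 0.45},
    {"rot": [0, 0, 0], "slide": [0, 0, -25], "grip": 0.45},
    {"rot": [0, 0, 0], "slide": [0, 0, -40], "grip": 0.45},
    {"rot": [0, 0, 0], "slide": [0, 0, -40], "grip": 0.6},
    {"rot": [0, 0, 0], "slide": [0, 0, -40], "grip": 0.7},
    {"rot": [0, 0, 0], "slide": [0, 0, 0], "grip": 0.7},
  ],
)

```text
time: 9.03
tcp_pos: [0.52, 0.0588, 0.1946]
eef_rot: [[-0.981, 0.196, 0.01], [0.196, 0.981, 0.002], [-0.009, 0.004, -1.0]]
force: [0.3, -0.1, 0.4]
opening: 0.06
gripper_force: 0.0
```

```bash
python3 - <<'E'
from m import *
f=cam('wrist');save(f,'w5.png');pickle.dump(f,open('w5.pkl','wb'));s=robot.sense();print(s['tcp_pos'],s['opening'])
go((.4633,.274,.12),45,R2=Rd(150))
E
```

```text
[0.51923762 0.05868712 0.19111011] 0.06005385096766527
slide [ 97.4 200.   71.2] rot [ 0.2  0.3 18.7] rows>= 5.6
```

View pics/w5.png

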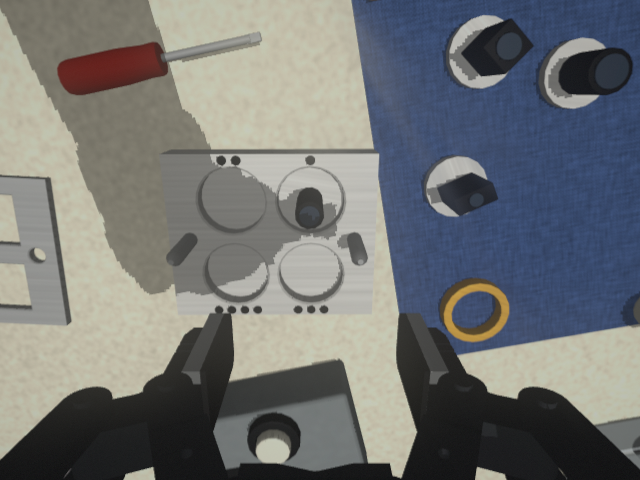

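Slim is seated in the one-dot pocket (311,199). Rims 2 to 4 show clearly at (233,198), (310,271) and (237,272). Now the stout.

Request:
servo_tool(
  increments=[
    {"rot": [0, 0, 0], "slide": [16, 33, 0], "grip": 0.7},
    {"rot": [0, 0, 0], "slide": [16, 33, 0], "grip": 0.7},
    {"rot": [0, 0, 0], "slide": [16, 33, 0], "grip": 0.7},
    {"rot": [0, 0, 0], "slide": [16, 33, 0], "grip": 0.7},
    {"rot": [0, 0, 0], "slide": [16, 34, 0], "grip": 0.7},
    {"rot": [0, 0, 0], "slide": [17, 34, 0], "grip": 0.7},
    {"rot": [0, 0, 6.5], "slide": [0, 0, 10], "grip": 0.7},
    {"rot": [0, 0, 6.5], "slide": [0, 0, 10], "grip": 0.7},
    {"rot": [0, 0, 6.5], "slide": [0, 0, 10], "grip": 0.7},
    {"rot": [0, 0, 6.5], "slide": [0, 0, 10], "grip": 0.7},
    {"rot": [0, 0, 6.5], "slide": [0, 0, 10], "grip": 0.7},
    {"rot": [0, 0, 6.5], "slide": [0, 0, 10], "grip": 0.7},
  ],
)

```text
time: 10.08
tcp_pos: [0.46, 0.2734, 0.125]
eef_rot: [[-0.635, 0.773, -0.003], [0.773, 0.635, 0.0], [0.002, -0.002, -1.0]]
force: [0.1, 0.1, -0.1]
opening: 0.06
gripper_force: 0.0
```

```bash
python3 - <<'E'
from m import *
np.set_printoptions(precision=4,suppress=True)
f=pickle.load(open('w5.pkl','rb'))
for q in((311,199),(233,198),(310,271),(237,272)):print(onz(f,*q,.03))
g=cam('wrist');save(g,'w6.png');pickle.dump(g,open('w6.pkl','wb'))
for n,p in(('stout',(.4633,.274,.012)),('square',(.4343,.205,.012)),('blade',(.5318,.1766,.012))):
    u,v=proj(g,p).round().astype(int);print(n,u,v)
    if 45<v<430 and 45<u<600:
        a=flange(g,u,v,55);print(a,onz(g,*a[0],.011))
go((.4633,.274,.022),123.7)
E
```

```text
[0.5146 0.0588 0.03  ]
[ 0.5018 -0.0006  0.03  ]
[0.574  0.0459 0.03  ]
[ 0.563  -0.0134  0.03  ]
stout 318 230
(array([318.1921, 228.5816]), (72.249267578125, 73.21797180175781), np.int32(1939)) [0.463  0.2744 0.011 ]
square 223 277
(array([223.1771, 274.7972]), (66.3564682006836, 71.59184265136719), np.int32(1836)) [0.4331 0.2061 0.011 ]
blade 306 379
(array([305.0483, 377.2739]), (58.300926208496094, 66.32955932617188), np.int32(1907)) [0.5306 0.1769 0.011 ]
slide [ -2.    4.5 100.9] rot [-0.3 -0.1  5.4] rows>= 2.4
```

Request:
servo_tool(
  increments=[
    {"rot": [0, 0, 5.4], "slide": [-2, 4.5, 20], "grip": 0.7},
    {"rot": [0, 0, 0], "slide": [0, 0, 35], "grip": 0.7},
    {"rot": [0, 0, 0], "slide": [0, 0, 30], "grip": 0.7},
    {"rot": [0, 0, 0], "slide": [0, 0, 16], "grip": 0.7},
    {"rot": [0, 0, 0], "slide": [0, 0, 0], "grip": 0.5},
    {"rot": [0, 0, 0], "slide": [0, 0, 0], "grip": 0.2},
    {"rot": [0, 0, 0], "slide": [0, 0, 0], "grip": 0.2},
    {"rot": [0, 0, 0], "slide": [0, 0, 0], "grip": 0.2},
    {"rot": [0, 0, 0], "slide": [0, 0, 0], "grip": 0.2},
  ],
)

```text
time: 10.88
tcp_pos: [0.4661, 0.2756, 0.027]
eef_rot: [[-0.564, 0.826, 0.0], [0.826, 0.564, 0.002], [0.002, 0.001, -1.0]]
force: [0.1, -0.2, -0.3]
opening: 0.0253
gripper_force: 59.0
```

Request:
servo_tool(
  increments=[
    {"rot": [0, 0, 0], "slide": [0, 0, -15], "grip": 0.2},
    {"rot": [0, 0, 0], "slide": [0, 0, -35], "grip": 0.2},
    {"rot": [0, 0, 0], "slide": [0, 0, -40], "grip": 0.2},
    {"rot": [0, 0, 0], "slide": [0, 0, -30], "grip": 0.2},
    {"rot": [0, 0, 0], "slide": [0, 0, 0], "grip": 0.2},
    {"rot": [0, 0, 0], "slide": [0, 0, 0], "grip": 0.2},
  ],
)

```text
time: 11.38
tcp_pos: [0.467, 0.2758, 0.1485]
eef_rot: [[-0.564, 0.826, 0.003], [0.826, 0.564, 0.004], [0.002, 0.005, -1.0]]
force: [-0.2, -0.3, -1.8]
opening: 0.0253
gripper_force: 59.2
```

```bash
python3 - <<'E'
from m import *
np.set_printoptions(precision=4,suppress=True)
g=cam('wrist');save(g,'w7.png');s=robot.sense();t=s['tcp_pos']
for dz in(.01,):
    p=t+s['eef_rot']@[0.001,0,.012];u,v=proj(g,p).round().astype(int);print(u,v)
    a=flange(g,u,v,75);q=onz(g,*a[0],p[2]);print(a,q,s['eef_rot'].T@(q-t))
go((.5024,-.0023,.13),123.7)
E
```

```text
310 287
(array([296.2234, 275.5792]), (93.02464294433594, 142.3263702392578), np.int32(4616)) [0.457  0.2773 0.1345] [ 0.0067 -0.0062  0.012 ]
slide [-249.8 -126.3   15.8] rot [ 0.1 -0.1  0.6] rows>= 6.7
```

Request:
servo_tool(
  increments=[
    {"rot": [0, 0, 0.6], "slide": [-35, -18, 0], "grip": 0.2},
    {"rot": [0, 0, 0], "slide": [-36, -18, 0], "grip": 0.2},
    {"rot": [0, 0, 0], "slide": [-36, -18, 0], "grip": 0.2},
    {"rot": [0, 0, 0], "slide": [-36, -18, 0], "grip": 0.2},
    {"rot": [0, 0, 0], "slide": [-36, -18, 0], "grip": 0.2},
    {"rot": [0, 0, 0], "slide": [-36, -18, 0], "grip": 0.2},
    {"rot": [0, 0, 0], "slide": [-35, -18, 0], "grip": 0.2},
    {"rot": [0, 0, 0], "slide": [0, 0, 0], "grip": 0.2},
    {"rot": [0, 0, 0], "slide": [0, 0, 0], "grip": 0.2},
    {"rot": [0, 0, 0], "slide": [0, 0, 0], "grip": 0.2},
  ],
)

```text
time: 12.27
tcp_pos: [0.499, -0.003, 0.1439]
eef_rot: [[-0.554, 0.832, -0.004], [0.832, 0.554, 0.002], [0.004, -0.003, -1.0]]
force: [-0.2, 0.4, -0.4]
opening: 0.0254
gripper_force: 59.2
```

```bash
python3 - <<'E'
from m import *
g=cam('wrist');save(g,'w8.png');pickle.dump(g,open('w8.pkl','wb'));s=robot.sense();print(s['tcp_pos'])
print(proj(g,s['tcp_pos']+s['eef_rot']@[.0005,0,.015]),proj(g,(.5024,-.0023,.03)))
go((.5024,-.0023,.043),123.7)
E
```

```text
[ 0.49908214 -0.00230762  0.14411638]
[313.9599958  286.66461961] [318.73337577 229.26257037]
slide [ -2.2   3.  101.1] rot [-0.1 -0.2  0. ] rows>= 2.4
```

View pics/w8.png

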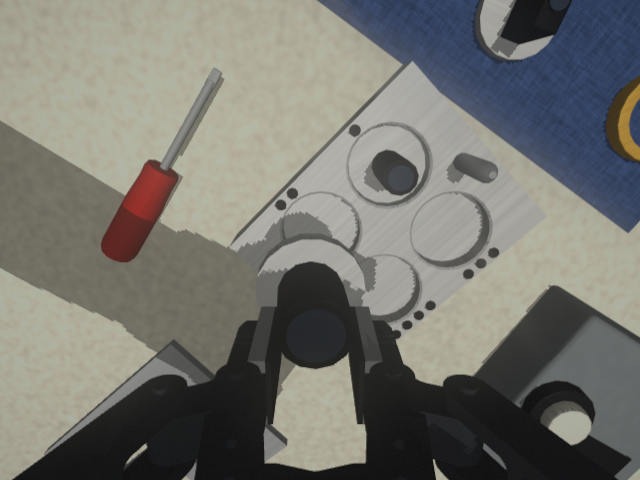

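Stout is over pocket 2: the rim is near (321,230) and the held flange spans columns 257–365. Lower it.

Request:
servo_tool(
  increments=[
    {"rot": [0, 0, 0], "slide": [-2.5, 4, 0], "grip": 0.2},
    {"rot": [0, 0, 0], "slide": [0, 0, 40], "grip": 0.2},
    {"rot": [0, 0, 0], "slide": [0, 0, 38], "grip": 0.2},
    {"rot": [0, 0, 0], "slide": [0, 0, 5], "grip": 0.2},
    {"rot": [0, 0, 0], "slide": [0, 0, 5], "grip": 0.2},
    {"rot": [0, 0, 0], "slide": [0, 0, 5], "grip": 0.2},
    {"rot": [0, 0, 0], "slide": [0, 0, 5], "grip": 0.2},
    {"rot": [0, 0, 0], "slide": [0, 0, 4], "grip": 0.2},
    {"rot": [0, 0, 0], "slide": [0, 0, 0], "grip": 0.2},
  ],
)

```text
time: 13.07
tcp_pos: [0.5048, -0.0026, 0.0436]
eef_rot: [[-0.555, 0.832, -0.001], [0.832, 0.555, 0.001], [0.001, -0.0, -1.0]]
force: [0.2, -0.5, -0.8]
opening: 0.025
gripper_force: 59.3
```

Request:
servo_tool(
  increments=[
    {"rot": [0, 0, 0], "slide": [0, 0, 1], "grip": 0.2},
    {"rot": [0, 0, 0], "slide": [0, 0, 0], "grip": 0.55},
    {"rot": [0, 0, 0], "slide": [0, 0, 0], "grip": 0.55},
    {"rot": [0, 0, 0], "slide": [0, 0, 0], "grip": 0.55},
    {"rot": [0, 0, 0], "slide": [0, 0, -25], "grip": 0.55},
    {"rot": [0, 0, 0], "slide": [0, 0, -40], "grip": 0.55},
    {"rot": [0, 0, 0], "slide": [0, 0, -40], "grip": 0.6},
    {"rot": [0, 0, 0], "slide": [0, 0, -15], "grip": 0.6},
    {"rot": [0, 0, 0], "slide": [0, 0, 0], "grip": 0.6},
  ],
)

```text
time: 13.82
tcp_pos: [0.5072, -0.0029, 0.1672]
eef_rot: [[-0.555, 0.832, 0.006], [0.832, 0.555, 0.001], [-0.003, 0.006, -1.0]]
force: [1.2, -0.1, -0.4]
opening: 0.051
gripper_force: 0.0
```

```bash
python3 - <<'E'
from m import *
g=cam('wrist');save(g,'w9.png');s=robot.sense();print(s['tcp_pos'])
f1=pickle.load(open('w1.pkl','rb'));print('brush',onz(f1,150,292,.015),onz(f1,195,305,.015))
go((.4337,.2055,.15),125)
E
```

```text
[ 0.50609385 -0.00287312  0.16460267]
brush [0.40265396 0.22853465 0.015     ] [0.39181604 0.18047021 0.015     ]
slide [213.5  55.4  14.6] rot [ 0.2  0.  -1.3] rows>= 5.3
```

Request:
servo_tool(
  increments=[
    {"rot": [0, 0, -1.3], "slide": [35, 9, 0], "grip": 0.5},
    {"rot": [0, 0, 0], "slide": [36, 9, 0], "grip": 0.5},
    {"rot": [0, 0, 0], "slide": [36, 9, 0], "grip": 0.5},
    {"rot": [0, 0, 0], "slide": [36, 9, 5], "grip": 0.5},
    {"rot": [0, 0, 0], "slide": [35, 9, 5], "grip": 0.5},
    {"rot": [0, 0, 0], "slide": [35, 9, 5], "grip": 0.5},
    {"rot": [0, 0, 0], "slide": [0, 0, 0], "grip": 0.5},
    {"rot": [0, 0, 0], "slide": [0, 0, 0], "grip": 0.5},
  ],
)

```text
time: 14.53
tcp_pos: [0.4256, 0.204, 0.1457]
eef_rot: [[-0.577, 0.817, -0.005], [0.817, 0.577, -0.0], [0.002, -0.004, -1.0]]
force: [-0.5, -0.1, -0.0]
opening: 0.0428
gripper_force: 0.0
```

```bash
python3 - <<'E'
from m import *
np.set_printoptions(precision=4,suppress=True)
w9=cv2.imread('pics/w9.png')
g=cam('wrist');save(g,'w10.png');pickle.dump(g,open('w10.pkl','wb'));s=robot.sense();print(s['tcp_pos'])
u,v=proj(g,(.434,.2055,.012)).round().astype(int);a=flange(g,u,v,60);print(u,v,a,onz(g,*a[0],.011))
bu,bv=proj(g,(.5318,.1768,.012)).round().astype(int);print('blade',bu,bv)
im=g['pixels']
cr=im[v-70:v+70,u-70:u+70]
cv2.imwrite('pics/c10.png',np.hstack([cv2.resize(cr,(400,400),interpolation=cv2.INTER_CUBIC)[:,:,::-1],cv2.resize(w9,(400,300))[:300].copy() if 0 else np.vstack([cv2.resize(w9,(400,300)),np.zeros((100,400,3),np.uint8)])]))
print('origin',u-70,v-70)
go((.4335,.2058,.028),125)
E
```

```text
[0.4263 0.2031 0.1462]
325 224 (array([325.1034, 224.7735]), (67.6482925415039, 68.85135650634766), np.int32(1972)) [0.4345 0.205  0.011 ]
blade 405 323
origin 255 154
slide [ -2.2   7.8 118.1] rot [-0.2 -0.1  0.1] rows>= 2.8
```

View pics/c10.png

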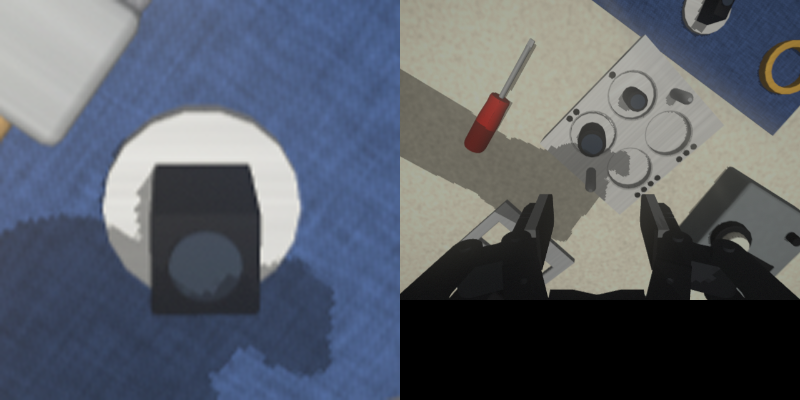

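The square's sides are aligned with the tool, and the right panel shows the stout seated in pocket 2. Grip the square.

Request:
servo_tool(
  increments=[
    {"rot": [0, 0, 0], "slide": [-2.7, 7.9, 8], "grip": 0.5},
    {"rot": [0, 0, 0], "slide": [0, 0, 38], "grip": 0.5},
    {"rot": [0, 0, 0], "slide": [0, 0, 38], "grip": 0.5},
    {"rot": [0, 0, 0], "slide": [0, 0, 34], "grip": 0.5},
    {"rot": [0, 0, 0], "slide": [0, 0, 0], "grip": 0.5},
    {"rot": [0, 0, 0], "slide": [0, 0, 0], "grip": 0.15},
    {"rot": [0, 0, 0], "slide": [0, 0, 0], "grip": 0.15},
    {"rot": [0, 0, 0], "slide": [0, 0, 0], "grip": 0.15},
    {"rot": [0, 0, 0], "slide": [0, 0, 0], "grip": 0.15},
  ],
)

```text
time: 15.33
tcp_pos: [0.4367, 0.2059, 0.0315]
eef_rot: [[-0.573, 0.819, 0.001], [0.819, 0.573, 0.003], [0.001, 0.002, -1.0]]
force: [0.1, -1.0, -1.1]
opening: 0.0218
gripper_force: 58.8
```

Request:
servo_tool(
  increments=[
    {"rot": [0, 0, 0], "slide": [0, 0, -15], "grip": 0.15},
    {"rot": [0, 0, 0], "slide": [0, 0, -35], "grip": 0.15},
    {"rot": [0, 0, 0], "slide": [0, 0, -40], "grip": 0.15},
    {"rot": [0, 0, 0], "slide": [0, 0, -30], "grip": 0.15},
    {"rot": [0, 0, 0], "slide": [0, 0, 0], "grip": 0.15},
  ],
)

```text
time: 15.75
tcp_pos: [0.4388, 0.2069, 0.1576]
eef_rot: [[-0.574, 0.819, 0.009], [0.819, 0.574, 0.006], [-0.0, 0.011, -1.0]]
force: [0.8, 0.0, -1.3]
opening: 0.0212
gripper_force: 59.2
```

```bash
python3 - <<'E'
from m import *
go((.5753,.0464,.155),123.7)
E
```

```text
slide [-209.8   19.6    2.8] rot [ 0.6 -0.   1.3] rows>= 5.1
```

Request:
servo_tool(
  increments=[
    {"rot": [0, 0, 1.3], "slide": [-34, 3, 0], "grip": 0.15},
    {"rot": [0, 0, 0], "slide": [-35, 3, 0], "grip": 0.15},
    {"rot": [0, 0, 0], "slide": [-35, 3, 0], "grip": 0.15},
    {"rot": [0, 0, 0], "slide": [-35, 3, 0], "grip": 0.15},
    {"rot": [0, 0, 0], "slide": [-35, 3, 0], "grip": 0.15},
    {"rot": [0, 0, 0], "slide": [-35, 4, 0], "grip": 0.15},
    {"rot": [0, 0, 0], "slide": [0, 0, 0], "grip": 0.15},
    {"rot": [0, 0, 0], "slide": [0, 0, 0], "grip": 0.15},
    {"rot": [0, 0, 0], "slide": [0, 0, 0], "grip": 0.15},
  ],
)

```text
time: 16.5
tcp_pos: [0.5675, 0.0425, 0.1491]
eef_rot: [[-0.555, 0.832, -0.002], [0.832, 0.555, 0.001], [0.002, -0.001, -1.0]]
force: [-0.0, -0.8, -1.6]
opening: 0.0218
gripper_force: 59.2
```

```bash
python3 - <<'E'
from m import *
g=cam('wrist');save(g,'w11.png');pickle.dump(g,open('w11.pkl','wb'));s=robot.sense();print(s['tcp_pos'])
print(proj(g,s['tcp_pos']+s['eef_rot']@[.001,0,.0195]),proj(g,(.5753,.0464,.03)))
go((.5753,.0464,.0475),123.7)
E
```

```text
[0.56721866 0.04299516 0.14923143]
[313.08641779 281.43482854] [326.31673519 226.54209727]
slide [ -1.9   8.7 101.7] rot [-0.1 -0.1  0. ] rows>= 2.4
```

View pics/w11.png

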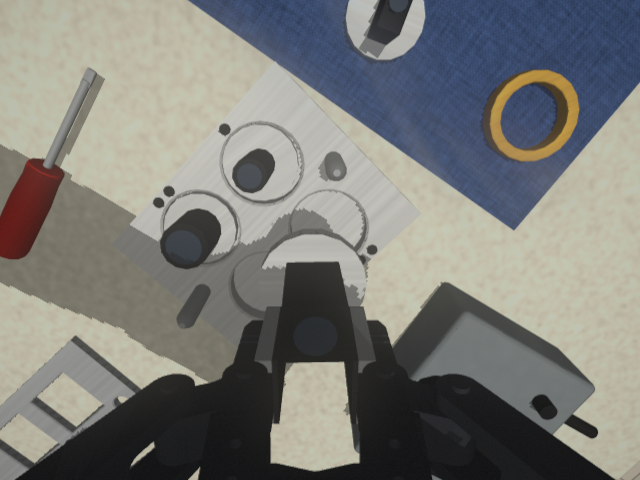

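Flange is centred at about (313,281) and pocket 3's rim at about (329,228). Shift by that and lower.

Request:
servo_tool(
  increments=[
    {"rot": [0, 0, 0], "slide": [-3.2, 9.5, 0], "grip": 0.15},
    {"rot": [0, 0, 0], "slide": [0, 0, 40], "grip": 0.15},
    {"rot": [0, 0, 0], "slide": [0, 0, 38], "grip": 0.15},
    {"rot": [0, 0, 0], "slide": [0, 0, 5], "grip": 0.15},
    {"rot": [0, 0, 0], "slide": [0, 0, 5], "grip": 0.15},
    {"rot": [0, 0, 0], "slide": [0, 0, 5], "grip": 0.15},
    {"rot": [0, 0, 0], "slide": [0, 0, 5], "grip": 0.15},
    {"rot": [0, 0, 0], "slide": [0, 0, 4], "grip": 0.15},
    {"rot": [0, 0, 0], "slide": [0, 0, 0], "grip": 0.15},
  ],
)

```text
time: 17.3
tcp_pos: [0.5777, 0.0452, 0.0476]
eef_rot: [[-0.555, 0.832, -0.001], [0.832, 0.555, 0.001], [0.001, -0.0, -1.0]]
force: [-0.1, 0.4, -1.0]
opening: 0.0218
gripper_force: 59.3
```

Request:
servo_tool(
  increments=[
    {"rot": [0, 0, 0], "slide": [0, 0, 1], "grip": 0.15},
    {"rot": [0, 0, 0], "slide": [0, 0, 0], "grip": 0.5},
    {"rot": [0, 0, 0], "slide": [0, 0, 0], "grip": 0.5},
    {"rot": [0, 0, 0], "slide": [0, 0, 0], "grip": 0.5},
    {"rot": [0, 0, 0], "slide": [0, 0, -25], "grip": 0.5},
    {"rot": [0, 0, 0], "slide": [0, 0, -40], "grip": 0.5},
    {"rot": [0, 0, 0], "slide": [0, 0, -40], "grip": 0.5},
    {"rot": [0, 0, 7], "slide": [30, 8, 0], "grip": 0.5},
    {"rot": [0, 0, 7], "slide": [30, 10, 0], "grip": 0.5},
    {"rot": [0, 0, 7], "slide": [35, 0, 0], "grip": 0.5},
    {"rot": [0, 0, 0], "slide": [35, 0, 0], "grip": 0.5},
    {"rot": [0, 0, 0], "slide": [0, 0, 0], "grip": 0.5},
  ],
)

```text
time: 18.3
tcp_pos: [0.5422, 0.1776, 0.1518]
eef_rot: [[-0.225, 0.974, -0.002], [0.974, 0.225, 0.003], [0.004, -0.001, -1.0]]
force: [-0.3, -0.0, -0.5]
opening: 0.0424
gripper_force: 0.0
```

```bash
python3 - <<'E'
from m import *
np.set_printoptions(precision=4,suppress=True)
g=cam('wrist');save(g,'w12.png');pickle.dump(g,open('w12.pkl','wb'));s=robot.sense();print(s['tcp_pos'],s['joints'])
u,v=proj(g,(.5315,.1767,.012)).round().astype(int);a=flange(g,u,v,60);print(u,v,a,onz(g,*a[0],.011))
c=g['pixels'][v-50:v+75,u-65:u+65].astype(int)
m=(c.max(2)<62).astype(np.uint8);k,l,st,ce=cv2.connectedComponentsWithStats(m);i=1+np.argmax(st[1:,4]);print(st[i],cv2.minAreaRect(np.argwhere(l==i)[:,::-1].astype(np.float32)))
cv2.imwrite('pics/c12.png',np.hstack([cv2.resize(g['pixels'],(640,480)),np.vstack([cv2.resize(c.astype(np.uint8),(150,144)),np.zeros((336,150,3),np.uint8)])])[:,:,::-1])
go((.5315,.1767,.028),102.6)
E
```

```text
[0.5427 0.1754 0.1516] [ 0.3115  0.2177 -0.0571  1.2969  0.002   1.6557]
300 216 (array([300.4816, 215.6434]), (67.46343994140625, 68.04733276367188), np.int32(2490)) [0.5321 0.1765 0.011 ]
[ 54  34  22  57 647] ((64.5, 62.0), (21.0, 56.0), 0.0)
slide [  3.6 -10.5 123.6] rot [-0.1 -0.1  0.4] rows>= 3.0
```

View pics/c12.png

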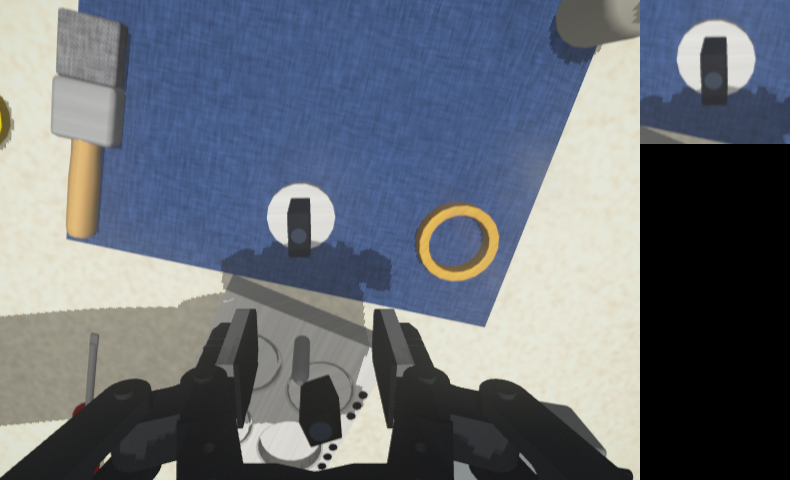

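Blade is aligned with the tool, with its flange at (300,216). Grip it.

Request:
servo_tool(
  increments=[
    {"rot": [0, 0, 0], "slide": [3.5, -10.2, 10], "grip": 0.5},
    {"rot": [0, 0, 0], "slide": [0, 0, 38], "grip": 0.5},
    {"rot": [0, 0, 0], "slide": [0, 0, 40], "grip": 0.5},
    {"rot": [0, 0, 0], "slide": [0, 0, 35], "grip": 0.5},
    {"rot": [0, 0, 0], "slide": [0, 0, 0], "grip": 0.4},
    {"rot": [0, 0, 0], "slide": [0, 0, 0], "grip": 0.05},
    {"rot": [0, 0, 0], "slide": [0, 0, 0], "grip": 0.05},
    {"rot": [0, 0, 0], "slide": [0, 0, 0], "grip": 0.05},
    {"rot": [0, 0, 0], "slide": [0, 0, 0], "grip": 0.05},
    {"rot": [0, 0, 0], "slide": [0, 0, 0], "grip": 0.05},
  ],
)

```text
time: 19.18
tcp_pos: [0.5336, 0.1744, 0.0301]
eef_rot: [[-0.22, 0.976, 0.001], [0.976, 0.22, 0.002], [0.002, 0.001, -1.0]]
force: [0.3, 0.8, -1.5]
opening: 0.0112
gripper_force: 58.5
```

Request:
servo_tool(
  increments=[
    {"rot": [0, 0, 0], "slide": [0, 0, -15], "grip": 0.05},
    {"rot": [0, 0, 0], "slide": [0, 0, -35], "grip": 0.05},
    {"rot": [0, 0, 0], "slide": [0, 0, -40], "grip": 0.05},
    {"rot": [0, 0, 7], "slide": [0, 0, -30], "grip": 0.05},
    {"rot": [0, 0, 7], "slide": [0, 0, 0], "grip": 0.05},
    {"rot": [0, 0, 7], "slide": [0, 0, 0], "grip": 0.05},
    {"rot": [0, 0, 7], "slide": [0, 0, 0], "grip": 0.05},
    {"rot": [0, 0, 7], "slide": [0, 0, 0], "grip": 0.05},
    {"rot": [0, 0, 7], "slide": [0, 0, 0], "grip": 0.05},
    {"rot": [0, 0, 7], "slide": [0, 0, 0], "grip": 0.05},
    {"rot": [0, 0, 7], "slide": [0, 0, 0], "grip": 0.05},
    {"rot": [0, 0, 7], "slide": [0, 0, 0], "grip": 0.05},
  ],
)

```text
time: 20.18
tcp_pos: [0.5328, 0.1741, 0.1492]
eef_rot: [[0.773, 0.634, -0.001], [0.634, -0.773, 0.001], [0.0, -0.002, -1.0]]
force: [-0.3, 0.6, -1.4]
opening: 0.0116
gripper_force: 58.8
```

```bash
python3 - <<'E'
from m import *
go((.5632,-.0144,.155),39)
E
```

```text
slide [-96.1 165.   -6.1] rot [-0.1 -0.   0.4] rows>= 4.6
```

Request:
servo_tool(
  increments=[
    {"rot": [0, 0, 0.4], "slide": [-19, 33, 0], "grip": 0.05},
    {"rot": [0, 0, 0], "slide": [-19, 33, 0], "grip": 0.05},
    {"rot": [0, 0, 0], "slide": [-20, 33, 0], "grip": 0.05},
    {"rot": [0, 0, 0], "slide": [-20, 33, 0], "grip": 0.05},
    {"rot": [0, 0, 0], "slide": [-20, 33, 0], "grip": 0.05},
    {"rot": [0, 0, 0], "slide": [0, 0, 0], "grip": 0.05},
    {"rot": [0, 0, 0], "slide": [0, 0, 0], "grip": 0.05},
    {"rot": [0, 0, 0], "slide": [0, 0, 0], "grip": 0.05},
  ],
)

```text
time: 20.85
tcp_pos: [0.5617, -0.0156, 0.1485]
eef_rot: [[0.774, 0.633, -0.001], [0.633, -0.774, 0.002], [-0.0, -0.002, -1.0]]
force: [-0.5, 0.7, -2.3]
opening: 0.0112
gripper_force: 58.9
```

```bash
python3 - <<'E'
from m import *
g=cam('wrist');save(g,'w13.png');pickle.dump(g,open('w13.pkl','wb'));s=robot.sense();print(s['tcp_pos'])
print(proj(g,s['tcp_pos']+s['eef_rot']@[.0025,0,.018]),proj(g,(.5632,-.0144,.03)))
go((.5632,-.0144,.046),39)
E
```

```text
[ 0.56161078 -0.01498331  0.14841916]
[314.88324191 280.12390601] [315.94796065 222.19776099]
slide [  1.6   0.8 102.4] rot [-0.1  0.   0.3] rows>= 2.5
```

View pics/w13.png

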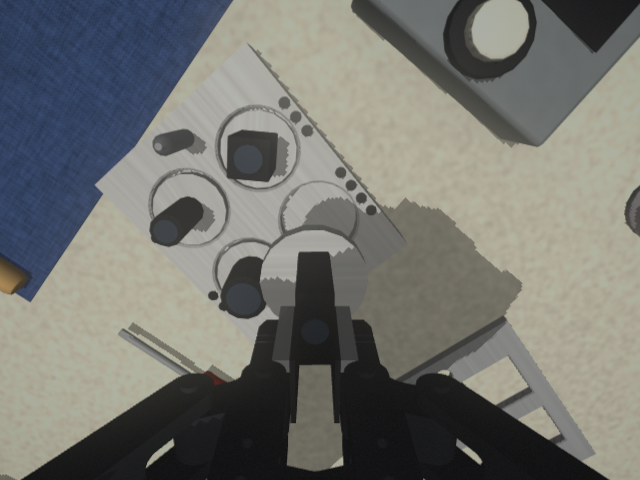

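Three modules are home. Held blade flange is centred at about (314,276) and pocket 4's rim at about (318,218). Lower it.

Request:
servo_tool(
  increments=[
    {"rot": [0, 0, 0], "slide": [-0.8, 1.8, 0], "grip": 0.05},
    {"rot": [0, 0, 0], "slide": [0, 0, 40], "grip": 0.05},
    {"rot": [0, 0, 0], "slide": [0, 0, 38], "grip": 0.05},
    {"rot": [0, 0, 0], "slide": [0, 0, 5], "grip": 0.05},
    {"rot": [0, 0, 0], "slide": [0, 0, 5], "grip": 0.05},
    {"rot": [0, 0, 0], "slide": [0, 0, 5], "grip": 0.05},
    {"rot": [0, 0, 0], "slide": [0, 0, 5], "grip": 0.05},
    {"rot": [0, 0, 0], "slide": [0, 0, 4], "grip": 0.05},
    {"rot": [0, 0, 0], "slide": [0, 0, 0], "grip": 0.05},
  ],
)

```text
time: 21.65
tcp_pos: [0.5623, -0.0174, 0.0464]
eef_rot: [[0.774, 0.634, -0.001], [0.634, -0.774, 0.001], [-0.0, -0.002, -1.0]]
force: [0.3, -0.3, -1.5]
opening: 0.0115
gripper_force: 58.9
```

Request:
servo_tool(
  increments=[
    {"rot": [0, 0, 0], "slide": [0, 0, 1], "grip": 0.05},
    {"rot": [0, 0, 0], "slide": [0, 0, 0], "grip": 0.45},
    {"rot": [0, 0, 0], "slide": [0, 0, 0], "grip": 0.45},
    {"rot": [0, 0, 0], "slide": [0, 0, 0], "grip": 0.45},
    {"rot": [0, 0, 0], "slide": [0, 0, -25], "grip": 0.45},
    {"rot": [0, 0, 0], "slide": [0, 0, -40], "grip": 0.45},
    {"rot": [0, 0, -6.5], "slide": [0, 0, -35], "grip": 0.45},
    {"rot": [0, 0, -6.5], "slide": [0, 0, -35], "grip": 0.6},
    {"rot": [0, 0, -6.5], "slide": [0, 0, -35], "grip": 0.7},
    {"rot": [0, 0, -6.5], "slide": [0, 0, -35], "grip": 0.7},
    {"rot": [0, 0, -6.5], "slide": [0, 0, 0], "grip": 0.7},
    {"rot": [0, 0, -6.5], "slide": [0, 0, 0], "grip": 0.7},
  ],
)

```text
time: 22.65
tcp_pos: [0.5637, -0.0178, 0.2533]
eef_rot: [[0.197, 0.98, 0.004], [0.98, -0.197, 0.001], [0.002, 0.003, -1.0]]
force: [0.3, -0.9, -0.3]
opening: 0.0596
gripper_force: 0.0
```

Request:
servo_tool(
  increments=[
    {"rot": [0, 0, 0], "slide": [0, 0, 0], "grip": 0.7},
    {"rot": [0, 0, 0], "slide": [0, 0, 0], "grip": 0.7},
  ],
)

```text
time: 22.82
tcp_pos: [0.5622, -0.0178, 0.25]
eef_rot: [[0.206, 0.979, -0.002], [0.979, -0.206, 0.001], [0.001, -0.002, -1.0]]
force: [-0.2, 0.1, -0.6]
opening: 0.0599
gripper_force: 0.0
```

```bash
python3 - <<'E'
from m import *
g=cam('wrist');save(g,'w14.png');pickle.dump(g,open('w14.pkl','wb'));s=robot.sense();print(s['tcp_pos'])
go((.507,-.22,.25),78)
E
```

```text
[ 0.56210391 -0.01774549  0.24964604]
slide [-209.3  -12.3   -0.4] rot [-0.2 -0.   0.1] rows>= 5.0
```

View pics/w14.png

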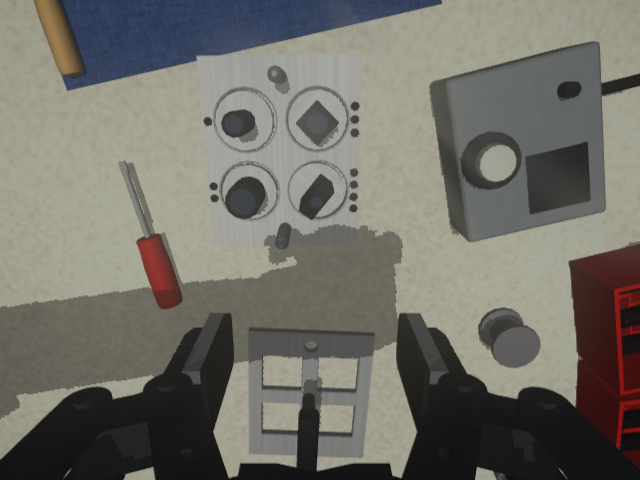

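All four modules are seated. The plate is nearly aligned with the tool: its near edge runs (250,329)–(374,333), with a pin hole at (311,346). The button is at (497,162). That was my 14th picture, so I go on with numbers only.

Request:
servo_tool(
  increments=[
    {"rot": [0, 0, 0], "slide": [-34, -2, 0], "grip": 0.7},
    {"rot": [0, 0, 0], "slide": [-35, -2, 0], "grip": 0.7},
    {"rot": [0, 0, 0], "slide": [-35, -2, 0], "grip": 0.7},
    {"rot": [0, 0, 0], "slide": [-35, -2, 0], "grip": 0.7},
    {"rot": [0, 0, 0], "slide": [-35, -2, 0], "grip": 0.7},
    {"rot": [0, 0, 0], "slide": [-35, -2, 0], "grip": 0.7},
    {"rot": [0, 0, 0], "slide": [0, 0, 0], "grip": 0.7},
    {"rot": [0, 0, 0], "slide": [0, 0, 0], "grip": 0.7},
  ],
)

```text
time: 23.53
tcp_pos: [0.5073, -0.2215, 0.2492]
eef_rot: [[0.208, 0.978, -0.003], [0.978, -0.208, 0.002], [0.001, -0.003, -1.0]]
force: [-0.1, 0.1, 0.2]
opening: 0.0598
gripper_force: 0.0
```

```bash
python3 - <<'E'
from m import *
np.set_printoptions(precision=4,suppress=True)
g=cam('wrist');save(g,'w15.png');pickle.dump(g,open('w15.pkl','wb'));s=robot.sense();print(s['tcp_pos'])
im=g['pixels'].astype(int);u,v=proj(g,(.507,-.25,.008)).round().astype(int);print('plate c',u,v)
print('bench',im[100,100],'row',[tuple(im[v-30,x]) for x in range(u-110,u+110,12)])
sat=(im[:,:,0]-im[:,:,2])/np.maximum(im.max(2),1)
m=((sat<.07)&(im.max(2)>50)).astype(np.uint8);m=cv2.morphologyEx(m,cv2.MORPH_OPEN,np.ones((3,3)))
k,l,st,ce=cv2.connectedComponentsWithStats(m)
for i in np.argsort(-st[1:,4])[:6]+1:
    print(st[i],ce[i])
d=(im.max(2)<50).astype(np.uint8);k,l2,st,ce=cv2.connectedComponentsWithStats(d)
print('dark');[print(st[i],ce[i]) for i in np.argsort(-st[1:,4])[:8]+1]
E
```

```text
[ 0.5078 -0.2204  0.2493]
plate c 321 218
bench [148 150 137] row [(np.int64(151), np.int64(147), np.int64(132)), (np.int64(152), np.int64(151), np.int64(134)), (np.int64(152), np.int64(152), np.int64(136)), (np.int64(152), np.int64(150), np.int64(133)), (np.int64(123), np.int64(124), np.int64(121)), (np.int64(152), np.int64(150), np.int64(135)), (np.int64(151), np.int64(147), np.int64(132)), (np.int64(148), np.int64(143), np.int64(129)), (np.int64(150), np.int64(146), np.int64(131)), (np.int64(123), np.int64(123), np.int64(121)), (np.int64(133), np.int64(130), np.int64(117)), (np.int64(149), np.int64(146), np.int64(131)), (np.int64(150), np.int64(146), np.int64(132)), (np.int64(147), np.int64(143), np.int64(128)), (np.int64(120), np.int64(120), np.int64(118)), (np.int64(122), np.int64(122), np.int64(119)), (np.int64(149), np.int64(145), np.int64(129)), (np.int64(152), np.int64(147), np.int64(132)), (np.int64(153), np.int64(151), np.int64(136))]
[  250   127   148   171 13580] [319.9008 206.4779]
[ 519  248   93   80 4899] [564.81   287.0006]
[ 522   98   76   58 2972] [563.9771 124.247 ]
[ 261  344  149  118 2942] [328.5486 404.3436]
[ 408  314   40   70 1052] [427.7395 347.8717]
[ 183  314   40   70 1041] [201.512  347.8943]
dark
[    0   314   640   166 42898] [320.3073 428.5061]
[ 307  198   28   84 1738] [320.3268 243.5581]
[630  32  10 108 721] [635.663   76.2899]
[284 343   5   3   8] [286.375 343.875]
[329 199   5   4   7] [331.2857 200.1429]
[296 350   4   3   6] [297.8333 350.6667]
[638 153   2   2   2] [638.5 153.5]
[636 144   2   2   2] [636.5 144.5]
```

```bash
cat > pl.py <<'E'
from m import *
np.set_printoptions(precision=4,suppress=True)
def plate(g,show=True):
    im=g['pixels'].astype(int);sat=(im[:,:,0]-im[:,:,2])/np.maximum(im.max(2),1)
    m=((sat<.07)&(im.max(2)>50)).astype(np.uint8);m[314:]=0 if g['cut'] else m[314:];m=cv2.morphologyEx(m,cv2.MORPH_OPEN,np.ones((3,3)))
    k,l,st,ce=cv2.connectedComponentsWithStats(m);u,v=proj(g,(.507,-.25,.008))
    ids=[i for i in range(1,k) if st[i,4]>1500 and np.hypot(ce[i][0]-u,ce[i][1]-v)<80];i=max(ids,key=lambda i:st[i,4])
    cs,h=cv2.findContours((l==i).astype(np.uint8),cv2.RETR_CCOMP,cv2.CHAIN_APPROX_NONE)
    o=max(cs,key=cv2.contourArea)[:,0]
    W=np.array([onz(g,*p,.008)[:2] for p in o],np.float32)
    r=cv2.minAreaRect(W*1000);print('rect mm',r)
    for c,hh in zip(cs,h[0]):
        if hh[3]>=0 and 60<cv2.contourArea(c)<400:
            e=cv2.fitEllipse(c);print('hole px',np.array(e[0]),e[1],onz(g,*e[0],.008))
E
python3 - <<'E'
from pl import *
for n,cut in(('w15',1),):
    g=pickle.load(open(n+'.pkl','rb'));g['cut']=cut;plate(g)
im=g['pixels'].astype(int);d=(im.max(2)<60).astype(np.uint8);d[314:]=0;k,l,st,ce=cv2.connectedComponentsWithStats(d);i=l[243,320]
for y in range(190,290,6):
    x=np.where(l[y]==i)[0]; print(y,(x.min(),x.max(),im[y,(x.min()+x.max())//2]) if i and len(x) else None)
E
```

```text
rect mm ((505.71514892578125, -249.72555541992188), (166.0274658203125, 136.01097106933594), 75.59777069091797)
hole px [323.1182 148.6936] (15.317233085632324, 16.481279373168945) [ 0.5222 -0.1856  0.008 ]
190 None
196 None
202 (np.int64(311), np.int64(334), array([50, 49, 46]))
208 (np.int64(310), np.int64(334), array([51, 50, 48]))
214 (np.int64(310), np.int64(334), array([49, 48, 45]))
220 (np.int64(310), np.int64(334), array([47, 47, 45]))
226 (np.int64(310), np.int64(333), array([46, 46, 44]))
232 (np.int64(309), np.int64(333), array([45, 45, 43]))
238 (np.int64(309), np.int64(332), array([39, 38, 37]))
244 (np.int64(309), np.int64(332), array([38, 38, 36]))
250 (np.int64(308), np.int64(332), array([38, 37, 35]))
256 (np.int64(308), np.int64(331), array([38, 37, 35]))
262 (np.int64(308), np.int64(331), array([37, 37, 34]))
268 (np.int64(307), np.int64(369), array([53, 52, 52]))
274 (np.int64(307), np.int64(331), array([36, 35, 33]))
280 (np.int64(309), np.int64(329), array([35, 32, 31]))
286 None
```

Plate rectangle comes out at 166.0 x 136.0 mm, centre (0.5057,-0.2497), y axis at 75.6°, and the hole agrees. Now refine the jig the same way.

```bash
python3 - <<'E'
from pl import *
for n in('w14','w5','w13','w8'):
    g=pickle.load(open(n+'.pkl','rb'));im=g['pixels'].astype(int);sat=(im[:,:,0]-im[:,:,2])/np.maximum(im.max(2),1)
    m=((sat<.065)&(im[:,:,2]<im[:,:,0]*1.12)&(im.max(2)>50)).astype(np.uint8);m=cv2.morphologyEx(m,cv2.MORPH_OPEN,np.ones((5,5)))
    k,l,st,ce=cv2.connectedComponentsWithStats(m);u,v=proj(g,(.539,.021,.03)).round().astype(int)
    i=l[v,u]; print(n,u,v,i,st[i] if i else None)
    if i:
        o=max(cv2.findContours((l==i).astype(np.uint8),cv2.RETR_EXTERNAL,cv2.CHAIN_APPROX_NONE)[0],key=cv2.contourArea)[:,0]
        W=np.array([onz(g,*p,.03)[:2] for p in o],np.float32);print(cv2.minAreaRect(W*1000))
g=pickle.load(open('w14.pkl','rb'))
# pin tops: circle-ish at z .08 in w14; predicted pixels for jig (.539,.021,-11.3)
for c,th in(((.5390,.0216),-11.3),):
    th=np.radians(th)
    for y in(.066,-.066):print('pin top pred',proj(g,(c[0]-y*np.sin(th),c[1]+y*np.cos(th),.08)),'base',proj(g,(c[0]-y*np.sin(th),c[1]+y*np.cos(th),.03)))
im=g['pixels']
for y0,x0 in((62,262),(218,268)):
    print('\n'.join(' '.join('%3d'%v for v in r) for r in im[y0:y0+36:2,x0:x0+34:2,0]));print()
E
```

```text
w14 280 157 2 [  197    54   165   195 27882]
((540.2766723632812, 20.097183227539062), (169.0743408203125, 135.98239135742188), 78.6716537475586)
w5 271 237 4 [  160   150   219   235 34314]
((573.8544921875, 12.99017333984375), (169.12603759765625, 209.76185607910156), 78.7728500366211)
w13 253 217 3 [   97    44   308   325 43371]
((535.6292724609375, -3.639678955078125), (218.06768798828125, 137.5033416748047), 78.83128356933594)
w8 383 231 2 [  231    62   313   311 44251]
((536.7122192382812, -6.803985595703125), (225.96829223632812, 143.05252075195312), 79.56737518310547)
pin top pred [271.6322  73.2005] base [277.4348  76.4714]
pin top pred [278.2968 245.4484] base [282.7054 228.0099]
156 160 160 159 160 159 158 160 161 161 161 161 160 160 160 163 159
156 159 161 160 161 159 158 160 161 161 162 162 160 160 160 163 159
156 160 160 159 140 114  93 101 121 159 162 161 160 160 159 162 160
156 160 160 148  93  95  97  96  91  99 159 162 161 160 158 163 160
156 159 161  98  94 106 117  99  93  88  89 159 160 158 158 162 159
157 159 161  94  96 132 136 124  95  89  84  88 158 159 15
[... 1350 characters left out ...]
 105 102 105 105 153
159 160 164 129 147  75  76  75  74  67  66  87 105 101 105 105 103
108 105 108 104  91  76  77  77  73  67  66  96 104 102 105 105 104
104 104 107 104  77  78  82  81  78  68  65 101 104 102 104 105 103
104 105 108 105  77  84  87  79  75  68  65 102 103 101 105 104 103
104 104 107  96  69  70  72  73  72  69  71 104 104 101 105 105 103
104 103 107 101  76  73  84  80  70  68  85 104 104 101 104 104 103
155 114 108 106  78  75  87  87  69  65 105 108 110 109 112 109 107
139 113 108 108 109  91  75  72  78  98 106 108 108 107 110 112 112
149 108 111 110 109 109 111 109 108 108 108 108 108 107 109 113 113
166 108 111 110 108 107 109 110 108 110 110 108 108 108 107 111 110
```

```bash
python3 - <<'E'
from pl import *
go((.5054,-.2497,.13),75.6);go((.5054,-.2497,.056),75.6)
E
```

```text
slide [-29.3   4.1 119.3] rot [-0.2 -0.1  2.5] rows>= 2.9
slide [-29.3   4.3 193.3] rot [-0.2 -0.1  2.5] rows>= 4.7
```

Request:
servo_tool(
  increments=[
    {"rot": [-0.2, -0.1, 2.5], "slide": [-29.3, 4.1, 0], "grip": 0.7},
    {"rot": [0, 0, 0], "slide": [0, 0, 40], "grip": 0.7},
    {"rot": [0, 0, 0], "slide": [0, 0, 40], "grip": 0.7},
    {"rot": [0, 0, 0], "slide": [0, 0, 30], "grip": 0.7},
    {"rot": [0, 0, 0], "slide": [0, 0, 0], "grip": 0.7},
    {"rot": [0, 0, 0], "slide": [0, 0, 0], "grip": 0.7},
  ],
)

```text
time: 24.08
tcp_pos: [0.5056, -0.248, 0.1388]
eef_rot: [[0.244, 0.97, -0.002], [0.97, -0.244, 0.0], [-0.0, -0.002, -1.0]]
force: [-0.3, 0.1, 0.3]
opening: 0.0597
gripper_force: 0.0
```

```bash
python3 - <<'E'
from pl import *
g=cam('wrist');g['cut']=0;pickle.dump(g,open('w16.pkl','wb'))
# fresh check that the plate has not been knocked: far hole
u,v=proj(g,(.5221,-.1858,.008)).round().astype(int);print(u,v)
im=g['pixels'].astype(int);c=im[v-30:v+30,u-30:u+30];sat=(c[:,:,0]-c[:,:,2])/np.maximum(c.max(2),1)
m=((sat>.075)).astype(np.uint8);k,l,st,ce=cv2.connectedComponentsWithStats(m)
for i in range(1,k):
    if st[i,4]>60:print(st[i],ce[i]+[u-30,v-30],onz(g,*(ce[i]+[u-30,v-30]),.008))
go((.5054,-.2497,.056),75.6)
E
```

```text
316 127
[  0   0  60   5 266] [316.6429  98.7444] [ 0.5266 -0.1685  0.008 ]
[ 21  20  21  22 335] [317.3881 127.6597] [ 0.5226 -0.1863  0.008 ]
[  0  51  18   9 162] [294.5 152. ] [ 0.5038 -0.198   0.008 ]
[ 45  51  15   9 122] [337.6557 151.8279] [ 0.5321 -0.205   0.008 ]
slide [-1.2 -1.4 84.9] rot [0.1 0.1 0.3] rows>= 2.0
```

Plate hasn't moved. Descend and grip.

Request:
servo_tool(
  increments=[
    {"rot": [0, 0, 0.3], "slide": [-1.2, -1.4, 20], "grip": 0.7},
    {"rot": [0, 0, 0], "slide": [0, 0, 30], "grip": 0.7},
    {"rot": [0, 0, 0], "slide": [0, 0, 20], "grip": 0.7},
    {"rot": [0, 0, 0], "slide": [0, 0, 12], "grip": 0.7},
    {"rot": [0, 0, 0], "slide": [0, 0, 0], "grip": 0.4},
    {"rot": [0, 0, 0], "slide": [0, 0, 0], "grip": 0.1},
    {"rot": [0, 0, 0], "slide": [0, 0, 0], "grip": 0.1},
    {"rot": [0, 0, 0], "slide": [0, 0, 0], "grip": 0.1},
    {"rot": [0, 0, 0], "slide": [0, 0, 0], "grip": 0.1},
    {"rot": [0, 0, 0], "slide": [0, 0, 0], "grip": 0.1},
  ],
)

```text
time: 24.97
tcp_pos: [0.5064, -0.2511, 0.0608]
eef_rot: [[0.25, 0.968, 0.005], [0.968, -0.25, -0.003], [-0.002, 0.005, -1.0]]
force: [-1.2, 1.6, 5.3]
opening: 0.0171
gripper_force: 58.5
```

Request:
servo_tool(
  increments=[
    {"rot": [0, 0, 0], "slide": [0, 0, -10], "grip": 0.1},
    {"rot": [0, 0, 0], "slide": [0, 0, -30], "grip": 0.1},
    {"rot": [0, 0, 0], "slide": [0, 0, -35], "grip": 0.1},
    {"rot": [0, 0, -3.1], "slide": [0, 0, -35], "grip": 0.1},
    {"rot": [0, 0, 0], "slide": [0, 0, -10], "grip": 0.1},
    {"rot": [0, 0, 0], "slide": [0, 0, 0], "grip": 0.1},
    {"rot": [0, 0, 0], "slide": [0, 0, 0], "grip": 0.1},
  ],
)

```text
time: 25.55
tcp_pos: [0.5048, -0.2504, 0.1774]
eef_rot: [[0.198, 0.98, 0.001], [0.98, -0.198, -0.001], [-0.001, 0.001, -1.0]]
force: [0.7, 0.5, -6.3]
opening: 0.0166
gripper_force: 59.4
```

```bash
python3 - <<'E'
from pl import *
g=cam('wrist');s=robot.sense();t=s['tcp_pos'];R=s['eef_rot'];pickle.dump(g,open('w17.pkl','wb'))
# held plate hole: expected at tool (+.066,0,.048)
p=t+R@[.066,0,.048];u,v=proj(g,p).round().astype(int);print(u,v)
im=g['pixels'].astype(int);c=im[v-35:v+35,u-35:u+35];sat=(c[:,:,0]-c[:,:,2])/np.maximum(c.max(2),1)
k,l,st,ce=cv2.connectedComponentsWithStats((sat>.075).astype(np.uint8))
for i in range(1,k):
    if st[i,4]>60:
        q=onz(g,*(ce[i]+[u-35,v-35]),p[2]);print(st[i],R.T@(q-t))
go((.5402,.0217,.18),78.7)
E
```

```text
313 134
[ 23  18  27  29 600] [0.0673 0.0007 0.048 ]
[  0  60  19  10 185] [ 0.0517 -0.0128  0.048 ]
[ 54  60  16  10 156] [0.0517 0.0134 0.048 ]
slide [273.5 -18.4  -4.1] rot [-0.1  0.  -0.1] rows>= 6.6
```

Request:
servo_tool(
  increments=[
    {"rot": [0, 0, 0], "slide": [38, -2, 0], "grip": 0.1},
    {"rot": [0, 0, 0], "slide": [39, -2, 0], "grip": 0.1},
    {"rot": [0, 0, 0], "slide": [39, -2, 0], "grip": 0.1},
    {"rot": [0, 0, 0], "slide": [39, -3, 0], "grip": 0.1},
    {"rot": [0, 0, 0], "slide": [39, -3, 0], "grip": 0.1},
    {"rot": [0, 0, 0], "slide": [39, -3, 0], "grip": 0.1},
    {"rot": [0, 0, 0], "slide": [39, -3, 0], "grip": 0.1},
    {"rot": [0, 0, 0], "slide": [0, 0, 0], "grip": 0.1},
    {"rot": [0, 0, 0], "slide": [0, 0, 0], "grip": 0.1},
    {"rot": [0, 0, 0], "slide": [0, 0, 0], "grip": 0.1},
  ],
)

```text
time: 26.43
tcp_pos: [0.5395, 0.0199, 0.1751]
eef_rot: [[0.197, 0.98, -0.003], [0.98, -0.197, -0.002], [-0.003, -0.003, -1.0]]
force: [-0.4, 0.7, -6.5]
opening: 0.017
gripper_force: 59.6
```

```bash
python3 - <<'E'
from pl import *
g=cam('wrist');s=robot.sense();t=s['tcp_pos'];R=s['eef_rot'];pickle.dump(g,open('w18.pkl','wb'));print(t)
th=np.radians(-11.33);c=np.array([.5402,.0217]);d=np.array([-np.sin(th),np.cos(th)])*.066
print('pin top px',proj(g,(*(c+d),.08)),'base',proj(g,(*(c+d),.03)),'hole px',proj(g,t+R@[.0672,0,.053]))
u,v=proj(g,t+R@[.0672,0,.053]).round().astype(int)
im=g['pixels'][v-30:v+36:3,u-33:u+36:3,0];print('from row',v-30,'col',u-33)
print('\n'.join(' '.join('%3d'%x for x in r) for r in im))
go((.5402,.0217,.0908),78.7)
E
```

```text
[0.5398 0.0195 0.1755]
pin top px [315.6411 124.2691] base [315.6748 119.8033] hole px [315.5543 131.9636]
from row 102 col 283
155 159 161 161 158 157 157 155 155 159 158 156 159 157 156 156 160 160 159 160 161 158 157
155 160 161 161 158 157 157 157 155 160 157 156 159 158 155 155 160 161 159 159 159 157 157
156 159 161 161 158 157 159 156 156 159 157 156 159 158 156 156 161 160 159 160 159 158 158
156 159 161 162 158 157 158 156 156 159 157 157 159 158 156 156 160 160 159 160 159 157 157
157 159 162 161 157 157 158 157 156 159 155 156 158 157 156 156 161 160 160 160 159 157 158
157 159 162 162 157 156 157 157 143 125 118 121 131 148 155 155 160 159 159 160 159 157 157
156 160 162 162 158 157 158 131 122  97  99 100  99 109 135 155 160 159 159 161 159 156 156
158 160 163 162 158 157 136 126 104  97 100 113 109  96 108 145 161 159 159 160 158 156 157
157 160 162 162 158 157 116 128 109  98 102 134 130  96  92 124 159 159 159 160 159 156 157
157 159 162 162 160 147 126 128 129  96  99 110  97  94 104 115 159 158 158 160 158 157 156
157 160 162 162 159 137 125 128 129 119  97  99  97 
[... 406 characters left out ...]
5
157 159 161 162 159 157 158 156 142 128 123 126 130 146 153 154 158 157 157 158 156 155 154
157 159 161 163 159 157 159 156 155 158 154 153 157 157 154 154 159 156 157 157 156 154 155
157 159 161 163 159 158 158 155 155 157 156 156 158 156 153 154 158 157 156 156 156 154 154
153 154 156 157 155 154 158 156 155 158 156 156 157 156 153 153 155 151 153 154 153 151 150
119 114 121 126 126 136 158 157 156 159 157 156 158 155 153 153 125 125 124 125 125 120  92
122 123 123 124 124 136 158 157 155 158 157 156 158 155 153 153 126 124 127 127 128  79  71
 98 166 174 188 170 135 158 156 156 158 157 157 158 155 153 154 125 175 166 149  81  71  71
slide [ 2.4  0.2 84.7] rot [-0.1  0.1 -0.1] rows>= 2.0
```

The pin shows inside the hole, about 1.5 mm to one side. Correct and lower in steps.

Request:
servo_tool(
  increments=[
    {"rot": [0, 0, 0], "slide": [0.7, 1.5, 15], "grip": 0.1},
    {"rot": [0, 0, 0], "slide": [0, 0, 15], "grip": 0.1},
    {"rot": [0, 0, 0], "slide": [0, 0, 5], "grip": 0.1},
    {"rot": [0, 0, 0], "slide": [0, 0, 5], "grip": 0.1},
    {"rot": [0, 0, 0], "slide": [0, 0, 5], "grip": 0.1},
    {"rot": [0, 0, 0], "slide": [0, 0, 5], "grip": 0.1},
    {"rot": [0, 0, 0], "slide": [0, 0, 0], "grip": 0.1},
  ],
)

```text
time: 27.07
tcp_pos: [0.542, 0.0198, 0.1267]
eef_rot: [[0.198, 0.98, -0.0], [0.98, -0.198, -0.001], [-0.001, 0.0, -1.0]]
force: [-0.9, 0.4, -6.1]
opening: 0.0169
gripper_force: 59.6
```

Request:
servo_tool(
  increments=[
    {"rot": [0, 0, 0], "slide": [0, 0, 8], "grip": 0.1},
    {"rot": [0, 0, 0], "slide": [0, 0, 8], "grip": 0.1},
    {"rot": [0, 0, 0], "slide": [0, 0, 8], "grip": 0.1},
    {"rot": [0, 0, 0], "slide": [0, 0, 6], "grip": 0.1},
    {"rot": [0, 0, 0], "slide": [0, 0, 4], "grip": 0.1},
    {"rot": [0, 0, 0], "slide": [0, 0, 0], "grip": 0.1},
  ],
)

```text
time: 27.57
tcp_pos: [0.542, 0.0201, 0.0922]
eef_rot: [[0.197, 0.98, -0.001], [0.98, -0.197, -0.001], [-0.002, -0.0, -1.0]]
force: [-0.9, 0.5, -6.3]
opening: 0.0169
gripper_force: 59.6
```

Request:
servo_tool(
  increments=[
    {"rot": [0, 0, 0], "slide": [0, 0, 2], "grip": 0.1},
    {"rot": [0, 0, 0], "slide": [0, 0, 0], "grip": 0.1},
  ],
)

```text
time: 27.73
tcp_pos: [0.5423, 0.0202, 0.0915]
eef_rot: [[0.197, 0.98, 0.001], [0.98, -0.197, -0.001], [-0.001, 0.001, -1.0]]
force: [-2.0, 0.7, -5.9]
opening: 0.0169
gripper_force: 59.7
```

Request:
servo_tool(
  increments=[
    {"rot": [0, 0, 0], "slide": [0, 0, 0], "grip": 0.4},
    {"rot": [0, 0, 0], "slide": [0, 0, 0], "grip": 0.5},
    {"rot": [0, 0, 0], "slide": [0, 0, 0], "grip": 0.5},
    {"rot": [0, 0, 0], "slide": [0, 0, 0], "grip": 0.5},
    {"rot": [0, 0, 0], "slide": [0, 0, -30], "grip": 0.5},
    {"rot": [0, 0, 0], "slide": [0, 0, -40], "grip": 0.5},
    {"rot": [0, 0, 0], "slide": [0, 0, -40], "grip": 0.5},
    {"rot": [0, 0, 0], "slide": [0, 0, -40], "grip": 0.5},
    {"rot": [0, 0, 0], "slide": [0, 0, -10], "grip": 0.5},
    {"rot": [0, 0, 0], "slide": [0, 0, 0], "grip": 0.5},
  ],
)

```text
time: 28.57
tcp_pos: [0.5443, 0.0203, 0.2561]
eef_rot: [[0.197, 0.98, 0.009], [0.98, -0.197, -0.001], [0.001, 0.009, -1.0]]
force: [-0.0, 0.1, -0.3]
opening: 0.0425
gripper_force: 0.0
```

```bash
python3 - <<'E'
from pl import *
g=cam('wrist');s=robot.sense();print(s['tcp_pos'],s['joints']);pickle.dump(g,open('w19.pkl','wb'))
im=g['pixels'].astype(int)
cw=np.array([[.5390-.5402+.5402,0]]);th=np.radians(-11.33);c=np.array([.5405,.0215])
ey=np.array([-np.sin(th),np.cos(th)])
for z in(.03,.038,.06):
    pass
sat=(im[:,:,0]-im[:,:,2])/np.maximum(im.max(2),1)
m=((sat<.065)&(im[:,:,2]<im[:,:,0]*1.12)&(im.max(2)>85)).astype(np.uint8);m[310:]=0
m=cv2.morphologyEx(m,cv2.MORPH_OPEN,np.ones((5,5)));k,l,st,ce=cv2.connectedComponentsWithStats(m);u,v=proj(g,(*(c+ey*.078),.038)).round().astype(int);i=l[v,u];print(u,v,i,st[i])
o=max(cv2.findContours((l==i).astype(np.uint8),cv2.RETR_EXTERNAL,cv2.CHAIN_APPROX_NONE)[0],key=cv2.contourArea)[:,0]
for z in(.038,.045):
    W=np.array([onz(g,*p,z)[:2] for p in o],np.float32);print(z,cv2.minAreaRect(W*1000))
# button
b=((im.min(2)>120)).astype(np.uint8)
print('btn px',proj(g,(.713,-.014,.065)))
# shield in top
f=cam('top');pickle.dump(f,open('t2.pkl','wb'));a=f['pixels'].astype(int)
sd=cam('side');pickle.dump(sd,open('s2.pkl','wb'));b=sd['pixels'].astype(int)
for f,a in((f,a),(sd,b)):
    hsv=cv2.cvtColor(f['pixels'],cv2.COLOR_RGB2HSV);m=cv2.inRange(hsv,(5,130,90),(22,255,255))
    k,l,st,ce=cv2.connectedComponentsWithStats(m)
    for i in np.argsort(-st[1:,4])[:4]+1:
        pts=np.argwhere(l==i)[:,::-1].astype(np.float32);ap=cv2.approxPolyDP(cv2.convexHull(pts.reshape(-1,1,2)),4,True)[:,0];print(st[i],ap.tolist())
E
```

```text
[0.5435 0.0203 0.2533] [ 0.0382  0.1623  0.0977  1.5009 -0.0015  1.8077]
307 103 3 [  228    97   161   183 19938]
0.038 ((541.4872436523438, 21.395065307617188), (166.38116455078125, 135.95205688476562), 78.7838363647461)
0.045 ((541.8109130859375, 22.86505126953125), (163.33566284179688, 133.463623046875), 78.78380584716797)
btn px [515.3265 201.241 ]
[117 229  43  39 181] [[159.0, 266.0], [117.0, 230.0]]
[245 182  21  20 124] [[265.0, 194.0], [252.0, 201.0], [245.0, 189.0], [258.0, 182.0]]
[617 243  23  11  65] [[639.0, 252.0], [617.0, 247.0], [633.0, 243.0]]
[598 182   9   8  23] [[606.0, 189.0], [599.0, 183.0]]
[338   0  48  19 862] [[385.0, 0.0], [383.0, 18.0], [338.0, 16.0], [338.0, 0.0]]
[227 369  83  45 415] [[308.0, 369.0], [227.0, 411.0]]
[378  61  21  43 373] [[397.0, 62.0], [378.0, 103.0], [382.0, 61.0]]
[335 103  42  11 325] [[376.0, 107.0], [366.0, 113.0], [335.0, 109.0], [335.0, 103.0]]
```

Plate is flush: at z = 38 mm its rectangle is 166.4 x 136.0 mm, centred on the jig. Next, the shield and rest bar.

```bash
python3 - <<'E'
from pl import *
f=pickle.load(open('t2.pkl','rb'));s=pickle.load(open('s2.pkl','rb'))
for a,b in(((117,230),(227,411)),((159,266),(308,369))):print(tri(f,a,s,b),onz(f,*a,.128))
# rest bar: crop of top (400..560, 200..300) dark-grey/shiny -> print gray coarse
a=f['pixels'].astype(int)
sat=(a[:,:,0]-a[:,:,2])/np.maximum(a.max(2),1)
for y in range(212,290,3):print(y,''.join('#' if sat[y,x]<.07 else ('.' if a[y,x].max()>100 else 's') for x in range(450,540,1)))
E
```

```text
(array([0.5217, 0.4971, 0.13  ]), [1.8, 1.8]) [0.5203 0.4975 0.128 ]
(array([0.4324, 0.3914, 0.1292]), [0.2, 0.2]) [0.4323 0.3918 0.128 ]
212 ....................................................ss#s#######################s##########
215 ....................................................ss#s#######################s#######s##
218 .....................................................ss#######s#########s#########s#######
221 .....................................................ss#####################s#####s#####s#
224 ......................................................s#s#########........................
227 .....................................................s#########...........................
230 .....................................................s##########ss........................
233 ..................................................s######ss#########s.....................
236 ...............................................s######......s########s....................
239 .............................................######............ss##s......................
242 ........
[... 807 characters left out ...]
...................................
269 ..............s###sss###ss................................................................
272 .................s#######s#ss.................................#...........................
275 ....................ss#s#ss###ss..........................................................
278 .......................ss###ss............................................................
281 ..........................................................................................
284 ..........................................................................................
287 ..........................................................................................
```

```bash
python3 - <<'E'
from pl import *
f=pickle.load(open('t2.pkl','rb'))
for p in((506,229.5),(500,236),(488.5,248),(477.5,260),(469,268)):print(onz(f,*p,.07))
go((.483,-.42,.25),78.6)
# button: w14,w19
for n in('w14','w19'):
    g=pickle.load(open(n+'.pkl','rb'));u,v=proj(g,(.713,-.014,.065)).round().astype(int);im=g['pixels'].astype(int)
    y0,x0=max(v-60,0),max(u-60,0);c=im[y0:v+60,x0:u+60]
    k,l,st,ce=cv2.connectedComponentsWithStats((c.min(2)>125).astype(np.uint8))
    for i in range(1,k):
        if 300<st[i,4]<3000:print(n,st[i],ce[i]+[x0,y0])
E
```

```text
[ 0.5319 -0.4793  0.07  ]
[ 0.5146 -0.4622  0.07  ]
[ 0.4831 -0.4298  0.07  ]
[ 0.452  -0.3991  0.07  ]
[ 0.4314 -0.3758  0.07  ]
slide [-443.2   29.     1. ] rot [0.  0.1 0. ] rows>= 10.7
w14 [  0  41  12  79 504] [440.7222 193.8274]
w14 [ 43  44  36  36 989] [497.6946 162.7816]
w19 [  0  45  12  75 434] [458.2051 234.265 ]
w19 [ 44  47  34  33 867] [515.5087 204.0196]
```

Request:
servo_tool(
  increments=[
    {"rot": [0, 0, 0], "slide": [-40, 2.6, 0], "grip": 0.5},
    {"rot": [0, 0, 0], "slide": [-40, 2.6, 0], "grip": 0.5},
    {"rot": [0, 0, 0], "slide": [-40, 2.6, 0], "grip": 0.5},
    {"rot": [0, 0, 0], "slide": [-40, 2.6, 0], "grip": 0.5},
    {"rot": [0, 0, 0], "slide": [-40, 2.6, 0], "grip": 0.5},
    {"rot": [0, 0, 0], "slide": [-40, 2.6, 0], "grip": 0.5},
    {"rot": [0, 0, 0], "slide": [-40, 2.6, 0], "grip": 0.5},
    {"rot": [0, 0, 0], "slide": [-40, 2.6, 0], "grip": 0.5},
    {"rot": [0, 0, 0], "slide": [-40, 2.6, 0], "grip": 0.5},
    {"rot": [0, 0, 0], "slide": [-40, 2.6, 0], "grip": 0.5},
    {"rot": [0, 0, 0], "slide": [-40, 2.6, 0], "grip": 0.5},
  ],
)

```text
time: 29.63
tcp_pos: [0.4822, -0.4182, 0.2497]
eef_rot: [[0.198, 0.98, -0.002], [0.98, -0.198, 0.001], [0.001, -0.002, -1.0]]
force: [0.6, -0.9, 0.5]
opening: 0.0428
gripper_force: 0.0
```

Request:
servo_tool(
  increments=[
    {"rot": [0, 0, -6.5], "slide": [0, 0, 0], "grip": 0.5},
    {"rot": [0, 0, -6.5], "slide": [0, 0, 0], "grip": 0.5},
    {"rot": [0, 0, -6.5], "slide": [0, 0, 0], "grip": 0.5},
    {"rot": [0, 0, -6.5], "slide": [0, 0, 0], "grip": 0.5},
    {"rot": [0, 0, -6.5], "slide": [0, 0, 0], "grip": 0.5},
    {"rot": [0, 0, -6.5], "slide": [0, 0, 0], "grip": 0.5},
    {"rot": [0, 0, -6.5], "slide": [0, 0, 0], "grip": 0.5},
    {"rot": [0, 0, -6.5], "slide": [0, 0, 0], "grip": 0.5},
    {"rot": [0, 0, -4], "slide": [0, 0, 0], "grip": 0.5},
    {"rot": [0, 0, 0], "slide": [0, 0, 0], "grip": 0.5},
  ],
)

```text
time: 30.47
tcp_pos: [0.4829, -0.4163, 0.2497]
eef_rot: [[-0.703, 0.711, -0.002], [0.711, 0.703, 0.001], [0.002, -0.001, -1.0]]
force: [-0.3, -0.0, -0.9]
opening: 0.0427
gripper_force: 0.0
```

```bash
python3 - <<'E'
from pl import *
g=cam('wrist');save(g,'w20.png');pickle.dump(g,open('w20.pkl','wb'));s=robot.sense();print(s['tcp_pos'],s['joints'])
for p in((.5319,-.4793,.07),(.4831,-.4298,.07),(.4314,-.3758,.07)):print(proj(g,p))
im=g['pixels'].astype(int);sat=(im[:,:,0]-im[:,:,2])/np.maximum(im.max(2),1)
for y in range(0,330,8):print('%3d '%y+''.join('#' if sat[y,x]<.07 and im[y,x].max()>60 else ('.' if im[y,x].max()>60 else 'D') for x in range(180,480,4)))
E
```

```text
[ 0.483  -0.4163  0.2499] [-0.7111  0.3579  0.3445  1.5591 -0.0004  0.0826]
[302.8364 292.3121]
[302.291  215.6329]
[303.0419 121.8481]
  0 ...........................................................................
  8 ...........................................................................
 16 ...........................................................................
 24 ..................................................#........................
 32 ...........................................................................
 40 ...........................................................................
 48 ...........................................................................
 56 ...........................................................................
 64 ...........................................................................
 72 ...........................................................................
 80 ...........................................................................
 88 ...........................................................................
 96 
[... 1695 characters left out ...]
..............###...........................................
272 .............................###...........................................
280 .............................###...........................................
288 ....................DDDDDDDDD###...........................................
296 ....................DDDDDDDDD###...........................................
304 ....................DDDDDDDDD###DDD........................................
312 ..............DDDDD..........#######DD...........DD###.....................
320 .............#DDDDDD......DDD#########DD.........DD####....................
328 .........DDDDDDDDDDD....DDD#############DD.......DDD####DDD..#.............
```

```bash
python3 - <<'E'
from pl import *
g=pickle.load(open('w20.pkl','rb'));im=g['pixels'].astype(int)
print('v',[tuple(im[220,x]) for x in range(292,314,2)])
for y in range(112,160,4):print(y,[int(im[y,x].max()) for x in range(284,324,3)])
for y in range(276,332,5):print(y,[int(im[y,x].max()) for x in range(284,324,3)])
sat=(im[:,:,0]-im[:,:,2])/np.maximum(im.max(2),1)
L=[]
for y in range(165,285,5):
    x=[x for x in range(288,318) if sat[y,x]<.07]; L.append((np.mean([min(x),max(x)]),y))
L=np.array(L);W=np.array([onz(g,*p,.07)[:2] for p in L]);d=W[-1]-W[0];print(L[::6],W[::6],'dir',np.degrees(np.arctan2(-d[1],-d[0])))
for r in(122,126,130,300,306,312):print(r,onz(g,302,r,.07))
E
```

```text
v [(np.int64(105), np.int64(102), np.int64(92)), (np.int64(85), np.int64(86), np.int64(82)), (np.int64(106), np.int64(106), np.int64(104)), (np.int64(115), np.int64(116), np.int64(114)), (np.int64(124), np.int64(123), np.int64(121)), (np.int64(120), np.int64(120), np.int64(118)), (np.int64(114), np.int64(114), np.int64(111)), (np.int64(99), np.int64(99), np.int64(97)), (np.int64(98), np.int64(96), np.int64(87)), (np.int64(101), np.int64(98), np.int64(88)), (np.int64(105), np.int64(102), np.int64(92))]
112 [152, 148, 154, 155, 153, 155, 157, 154, 157, 157, 158, 158, 159, 160]
116 [155, 155, 155, 155, 155, 156, 156, 157, 158, 157, 158, 158, 158, 157]
120 [154, 152, 153, 155, 155, 153, 156, 156, 157, 157, 158, 158, 158, 159]
124 [154, 154, 155, 156, 156, 152, 155, 156, 157, 158, 159, 159, 158, 160]
128 [85, 84, 86, 89, 88, 90, 90, 91, 156, 157, 158, 159, 156, 159]
132 [85, 87, 88, 89, 91, 91, 93, 93, 158, 157, 157, 158, 157, 158]
136 [83, 84, 86, 86, 88, 83, 86, 88, 88, 156, 156, 157, 158, 158]
140 [81, 83, 83, 83, 102, 111, 112, 107, 96, 158, 158, 153, 157, 159]
144 [80, 81, 70, 71, 10
[... 693 characters left out ...]
2, 75, 117, 115, 95, 61, 66, 61, 49, 48, 119]
311 [100, 156, 157, 75, 74, 79, 114, 94, 66, 68, 68, 64, 59, 48]
316 [103, 99, 43, 52, 74, 77, 113, 93, 67, 66, 68, 66, 67, 65]
321 [41, 40, 52, 61, 74, 77, 74, 92, 66, 66, 66, 67, 67, 68]
326 [42, 59, 64, 62, 73, 77, 114, 90, 65, 65, 66, 67, 67, 66]
331 [62, 65, 64, 64, 106, 117, 113, 90, 65, 66, 66, 65, 66, 67]
[[300.5 165. ]
 [300.5 195. ]
 [300.5 225. ]
 [300.  255. ]] [[ 0.4531 -0.401 ]
 [ 0.47   -0.4184]
 [ 0.4877 -0.4366]
 [ 0.5059 -0.456 ]] dir 133.8717185496687
122 [ 0.4309 -0.3764  0.07  ]
126 [ 0.433  -0.3786  0.07  ]
130 [ 0.4351 -0.3807  0.07  ]
300 [ 0.5366 -0.4852  0.07  ]
306 [ 0.5407 -0.4894  0.07  ]
312 [ 0.5448 -0.4936  0.07  ]
```

```bash
python3 - <<'E'
from pl import *
g=pickle.load(open('w20.pkl','rb'))
d=np.array([np.cos(np.radians(133.9)),np.sin(np.radians(133.9))])
for u,r in((272,128),(272,150),(284,138),(284,286),(284,304),(270,286),(270,304)):
    p=onz(g,u,r,.006)[:2];print(u,r,p,'along',(p-[.499,-.447])@d,'n',(p-[.499,-.447])@[d[1],-d[0]])
e=onz(g,301,138,.07)[:2];print('bar end along',(e-[.499,-.447])@d)
f1,f2=[pickle.load(open(n+'.pkl','rb')) for n in('w14','w19')]
print('button',tri(f1,(497.7,162.8),f2,(515.5,204.0)),onz(f1,497.7,162.8,.065),onz(f2,515.5,204,.065))
go((.483,-.33,.25),229.8)
E
```

```text
272 128 [ 0.4159 -0.4032] along 0.0891303685604871 n -0.029497561353017853
272 150 [ 0.4295 -0.4178] along 0.06922692567416382 n -0.02983704460965075
284 138 [ 0.4299 -0.402 ] along 0.08032014911460876 n -0.018542934202907292
284 286 [ 0.5327 -0.5106] along -0.06921959617548072 n -0.01977573059417073
284 304 [ 0.5469 -0.5256] along -0.08986311098194248 n -0.019945914450690244
270 286 [ 0.5224 -0.5208] along -0.06943084065746312 n -0.03427256875879866
270 304 [ 0.5365 -0.5359] along -0.09007797464035035 n -0.03465505872946871
bar end along 0.08599713695343568
button (array([ 0.7103, -0.0141,  0.0718]), [0.2, 0.2]) [ 0.7131 -0.0156  0.065 ] [ 0.713  -0.0165  0.065 ]
slide [61.6 60.5 -0. ] rot [  0.1  -0.1 -95.3] rows>= 13.3
```

Request:
servo_tool(
  increments=[
    {"rot": [0, 0, 0], "slide": [29, 28.5, 0], "grip": 0.5},
    {"rot": [0, 0, 0], "slide": [29, 28.5, 0], "grip": 0.5},
    {"rot": [0, 0, 0], "slide": [29, 28.5, 0], "grip": 0.5},
    {"rot": [0, 0, 0], "slide": [29, 28.5, 0], "grip": 0.5},
    {"rot": [0, 0, 0], "slide": [29, 28.5, 0], "grip": 0.5},
    {"rot": [0, 0, 0], "slide": [29, 28.5, 0], "grip": 0.5},
    {"rot": [0, 0, 0], "slide": [29, 28.5, 0], "grip": 0.5},
    {"rot": [0, 0, 0], "slide": [29, 28.5, 0], "grip": 0.5},
    {"rot": [0, 0, 0], "slide": [29, 28.5, 0], "grip": 0.5},
    {"rot": [0, 0, 0], "slide": [29, 28.5, 0], "grip": 0.5},
    {"rot": [0, 0, 0], "slide": [29, 28.5, 0], "grip": 0.5},
    {"rot": [0, 0, 0], "slide": [29, 28.5, 0], "grip": 0.5},
  ],
)

```text
time: 31.52
tcp_pos: [0.4816, 0.0731, 0.2505]
eef_rot: [[-0.7, 0.714, -0.0], [0.714, 0.7, -0.002], [-0.001, -0.001, -1.0]]
force: [0.9, -0.3, -0.6]
opening: 0.0427
gripper_force: 0.0
```

Request:
servo_tool(
  increments=[
    {"rot": [0, 0, -7], "slide": [0, 0, 0], "grip": 0.5},
    {"rot": [0, 0, -7], "slide": [0, 0, 0], "grip": 0.5},
    {"rot": [0, 0, -7], "slide": [0, 0, 0], "grip": 0.5},
    {"rot": [0, 0, -7], "slide": [0, 0, 0], "grip": 0.5},
    {"rot": [0, 0, -7], "slide": [0, 0, 0], "grip": 0.5},
    {"rot": [0, 0, -7], "slide": [0, 0, 0], "grip": 0.5},
    {"rot": [0, 0, -7], "slide": [0, 0, 0], "grip": 0.5},
    {"rot": [0, 0, -7], "slide": [0, 0, 0], "grip": 0.5},
    {"rot": [0, 0, -7], "slide": [0, 0, 0], "grip": 0.5},
    {"rot": [0, 0, -7], "slide": [0, 0, 0], "grip": 0.5},
    {"rot": [0, 0, -7], "slide": [0, 0, 0], "grip": 0.5},
    {"rot": [0, 0, -7], "slide": [0, 0, 0], "grip": 0.5},
  ],
)

```text
time: 32.52
tcp_pos: [0.4821, 0.0712, 0.2503]
eef_rot: [[-0.779, -0.627, -0.001], [-0.627, 0.779, -0.002], [0.002, -0.001, -1.0]]
force: [0.5, -0.5, -0.3]
opening: 0.0426
gripper_force: 0.0
```

```bash
python3 - <<'E'
from pl import *
s=robot.sense();print(s['tcp_pos'],s['joints'])
go((.477,.444,.25),229.8)
E
```

```text
[0.4821 0.0712 0.2503] [ 0.1475  0.0588 -0.0256  1.4872 -0.0015 -0.53  ]
slide [-229.8  293.7   -0.3] rot [ -0.   -0.1 -11. ] rows>= 8.9
```

Request:
servo_tool(
  increments=[
    {"rot": [0, 0, 0], "slide": [-25.5, 32.5, 0], "grip": 0.5},
    {"rot": [0, 0, 0], "slide": [-25.5, 32.5, 0], "grip": 0.5},
    {"rot": [0, 0, 0], "slide": [-25.5, 32.5, 0], "grip": 0.5},
    {"rot": [0, 0, 0], "slide": [-25.5, 32.5, 0], "grip": 0.5},
    {"rot": [0, 0, 0], "slide": [-25.5, 32.5, 0], "grip": 0.5},
    {"rot": [0, 0, 0], "slide": [-25.5, 32.5, 0], "grip": 0.5},
    {"rot": [0, 0, 0], "slide": [-25.5, 32.5, 0], "grip": 0.5},
    {"rot": [0, 0, 0], "slide": [-25.5, 32.5, 0], "grip": 0.5},
    {"rot": [0, 0, -5.5], "slide": [-25.5, 32.5, 0], "grip": 0.5},
    {"rot": [0, 0, -5.5], "slide": [0, 0, 0], "grip": 0.5},
    {"rot": [0, 0, 0], "slide": [0, 0, 0], "grip": 0.5},
    {"rot": [0, 0, 0], "slide": [0, 0, 0], "grip": 0.5},
  ],
)

```text
time: 33.52
tcp_pos: [0.4789, 0.4429, 0.2495]
eef_rot: [[-0.65, -0.76, -0.001], [-0.76, 0.65, -0.003], [0.003, -0.002, -1.0]]
force: [1.0, -0.2, -1.0]
opening: 0.0427
gripper_force: 0.0
```

```bash
python3 - <<'E'
from pl import *
g=cam('wrist');save(g,'w21.png');pickle.dump(g,open('w21.pkl','wb'));s=robot.sense();print(s['tcp_pos'],s['joints'])
hsv=cv2.cvtColor(g['pixels'],cv2.COLOR_RGB2HSV)
for p in((.5217,.4973,.128),(.477,.4444,.128),(.4323,.3916,.128)):print(proj(g,p))
m=cv2.inRange(hsv,(5,110,60),(24,255,255));k,l,st,ce=cv2.connectedComponentsWithStats(m)
for i in np.argsort(-st[1:,4])[:3]+1:
    ap=cv2.approxPolyDP(cv2.convexHull(np.argwhere(l==i)[:,::-1].astype(np.float32).reshape(-1,1,2)),3,True)[:,0];print(st[i],ap.tolist())
for y in range(20,330,9):print('%3d '%y+' '.join('%3d'%g['pixels'][y,x,0] if m[y,x] else ' . ' for x in range(270,350,3)))
E
```

```text
[0.4792 0.4423 0.2503] [ 0.7463  0.3891  0.39    1.5732 -0.0019 -0.1156]
[318.1018 311.7732]
[317.7089 221.6285]
[317.3551 117.3022]
[ 313  117   14  196 2179] [[326.0, 117.0], [323.0, 311.0], [314.0, 312.0], [316.0, 117.0]]
[  0  70  17  55 646] [[1.0, 124.0], [0.0, 70.0], [16.0, 95.0], [13.0, 114.0]]
[603 431   7   5  15] [[609.0, 432.0], [603.0, 434.0]]
 20  .   .   .   .   .   .   .   .   .   .   .   .   .   .   .   .   .   .   .   .   .   .   .   .   .   .   . 
 29  .   .   .   .   .   .   .   .   .   .   .   .   .   .   .   .   .   .   .   .   .   .   .   .   .   .   . 
 38  .   .   .   .   .   .   .   .   .   .   .   .   .   .   .   .   .   .   .   .   .   .   .   .   .   .   . 
 47  .   .   .   .   .   .   .   .   .   .   .   .   .   .   .   .   .   .   .   .   .   .   .   .   .   .   . 
 56  .   .   .   .   .   .   .   .   .   .   .   .   .   .   .   .   .   .   .   .   .   .   .   .   .   .   . 
 65  .   .   .   .   .   .   .   .   .   .   .   .   .   .   .   .   .   .   .   .   .   .   .   .   .   .   . 
 74  .   .   .   .   .   .   .   .   .   .   .   .   .   .   .   .   
[... 2477 characters left out ...]
   .   .   .   .   .   .   . 
281  .   .   .   .   .   .   .   .   .   .   .   .   .   .   .  156 157 157  .   .   .   .   .   .   .   .   . 
290  .   .   .   .   .   .   .   .   .   .   .   .   .   .   .  154 154 155  .   .   .   .   .   .   .   .   . 
299  .   .   .   .   .   .   .   .   .   .   .   .   .   .   .  153 154 147  .   .   .   .   .   .   .   .   . 
308  .   .   .   .   .   .   .   .   .   .   .   .   .   .   .  144 144 146  .   .   .   .   .   .   .   .   . 
317  .   .   .   .   .   .   .   .   .   .   .   .   .   .   .   .   .   .   .   .   .   .   .   .   .   .   . 
326  .   .   .   .   .   .   .   .   .   .   .   .   .   .   .   .   .   .   .   .   .   .   .   .   .   .   .
```

```bash
python3 - <<'E'
from pl import *
g=pickle.load(open('w21.pkl','rb'));a=onz(g,321.2,117,.128);b=onz(g,318.7,312,.128);c=(a+b)/2;d=b-a;yaw=np.degrees(np.arctan2(d[1],d[0]))
print(a,b,np.linalg.norm(d),c,yaw)
# height check with top view of the same ends
f=pickle.load(open('t2.pkl','rb'));print(tri(g,(318.7,312),f,(117,230)),tri(g,(321.2,117),f,(159,266)))
go((c[0],c[1],.103),yaw+180)
E
```

```text
[0.4303 0.3931 0.128 ] [0.5215 0.4977 0.128 ] 0.13881216371505578 [0.4759 0.4454 0.128 ] 48.943931224816474
(array([0.5188, 0.4943, 0.1359]), [0.2, 0.2]) (array([0.4314, 0.3927, 0.1263]), [1.2, 1.2])
slide [ -0.5   4.8 147.3] rot [-0.1 -0.1  0.4] rows>= 3.5
```

Request:
servo_tool(
  increments=[
    {"rot": [0, 0, 0.4], "slide": [-0.5, 4.8, 0], "grip": 0.5},
    {"rot": [0, 0, 0], "slide": [0, 0, 30], "grip": 0.5},
    {"rot": [0, 0, 0], "slide": [0, 0, 40], "grip": 0.5},
    {"rot": [0, 0, 0], "slide": [0, 0, 30], "grip": 0.5},
    {"rot": [0, 0, 0], "slide": [0, 0, 25], "grip": 0.5},
    {"rot": [0, 0, 0], "slide": [0, 0, 24], "grip": 0.5},
    {"rot": [0, 0, 0], "slide": [0, 0, 0], "grip": 0.4},
    {"rot": [0, 0, 0], "slide": [0, 0, 0], "grip": 0},
    {"rot": [0, 0, 0], "slide": [0, 0, 0], "grip": 0},
    {"rot": [0, 0, 0], "slide": [0, 0, 0], "grip": 0},
    {"rot": [0, 0, 0], "slide": [0, 0, 0], "grip": 0},
    {"rot": [0, 0, 0], "slide": [0, 0, 0], "grip": 0},
  ],
)

```text
time: 34.57
tcp_pos: [0.477, 0.447, 0.1044]
eef_rot: [[-0.654, -0.757, 0.004], [-0.757, 0.654, 0.001], [-0.003, -0.002, -1.0]]
force: [-0.4, -1.2, 6.9]
opening: 0.0046
gripper_force: 59.6
```

Request:
servo_tool(
  increments=[
    {"rot": [0, 0, 0], "slide": [0, 0, -10], "grip": 0},
    {"rot": [0, 0, 0], "slide": [0, 0, -25], "grip": 0},
    {"rot": [0, 0, 0], "slide": [0, 0, -35], "grip": 0},
    {"rot": [0, 0, 0], "slide": [0, 0, -35], "grip": 0},
    {"rot": [0, 0, 0], "slide": [0, 0, -35], "grip": 0},
    {"rot": [0, 0, 0], "slide": [0, 0, -10], "grip": 0},
    {"rot": [0, 0, 0], "slide": [0, 0, 0], "grip": 0},
    {"rot": [0, 0, 0], "slide": [0, 0, 0], "grip": 0},
  ],
)

```text
time: 35.23
tcp_pos: [0.4762, 0.4468, 0.2525]
eef_rot: [[-0.653, -0.757, 0.002], [-0.757, 0.653, -0.0], [-0.001, -0.002, -1.0]]
force: [-0.1, 0.5, -3.1]
opening: 0.0043
gripper_force: 58.8
```

```bash
python3 - <<'E'
from pl import *
s=robot.sense();print(s['tcp_pos'],s['opening'],s['gripper_force'])
go((.5043,-.4419,.25),228.9);go((.5043,-.4419,.25),133.9)
f=cam('side');hsv=cv2.cvtColor(f['pixels'],cv2.COLOR_RGB2HSV);m=cv2.inRange(hsv,(5,130,60),(22,255,255));print((m>0).sum())
E
```

```text
[0.4762 0.4468 0.2525] 0.004273597973048064 58.76123887952417
slide [ 654.5 -601.8    2.8] rot [-0.1  0.1  0.3] rows>= 21.3
slide [ 654.5 -601.8    2.8] rot [-0.   0.1 95.3] rows>= 21.3
12486
```

Request:
servo_tool(
  increments=[
    {"rot": [0, 0, 0], "slide": [18, -16, 0], "grip": 0},
    {"rot": [0, 0, 0], "slide": [29, -27, 0], "grip": 0},
    {"rot": [0, 0, 0], "slide": [29, -27, 0], "grip": 0},
    {"rot": [0, 0, 0], "slide": [29, -27, 0], "grip": 0},
    {"rot": [0, 0, 0], "slide": [29, -27, 0], "grip": 0},
    {"rot": [0, 0, 0], "slide": [29, -27, 0], "grip": 0},
    {"rot": [0, 0, 0], "slide": [29, -27, 0], "grip": 0},
    {"rot": [0, 0, 0], "slide": [29, -27, 0], "grip": 0},
    {"rot": [0, 0, 0], "slide": [29, -27, 0], "grip": 0},
    {"rot": [0, 0, 0], "slide": [29, -27, 0], "grip": 0},
    {"rot": [0, 0, 0], "slide": [29, -27, 0], "grip": 0},
    {"rot": [0, 0, 0], "slide": [29, -27, 0], "grip": 0},
  ],
)

```text
time: 36.28
tcp_pos: [0.4914, -0.0149, 0.2505]
eef_rot: [[-0.653, -0.757, -0.002], [-0.757, 0.653, -0.001], [0.002, 0.001, -1.0]]
force: [0.7, -0.0, -2.2]
opening: 0.0047
gripper_force: 58.8
```

Request:
servo_tool(
  increments=[
    {"rot": [0, 0, 7], "slide": [0, 0, 0], "grip": 0},
    {"rot": [0, 0, 7], "slide": [0, 0, 0], "grip": 0},
    {"rot": [0, 0, 7], "slide": [0, 0, 0], "grip": 0},
    {"rot": [0, 0, 7], "slide": [0, 0, 0], "grip": 0},
    {"rot": [0, 0, 7], "slide": [0, 0, 0], "grip": 0},
    {"rot": [0, 0, 7], "slide": [0, 0, 0], "grip": 0},
    {"rot": [0, 0, 7], "slide": [0, 0, 0], "grip": 0},
    {"rot": [0, 0, 7], "slide": [0, 0, 0], "grip": 0},
    {"rot": [0, 0, 7], "slide": [0, 0, 0], "grip": 0},
    {"rot": [0, 0, 7], "slide": [0, 0, 0], "grip": 0},
    {"rot": [0, 0, 7], "slide": [0, 0, 0], "grip": 0},
    {"rot": [0, 0, 7], "slide": [0, 0, 0], "grip": 0},
  ],
)

```text
time: 37.28
tcp_pos: [0.4917, -0.0131, 0.2502]
eef_rot: [[-0.818, 0.575, -0.003], [0.575, 0.818, -0.001], [0.002, -0.003, -1.0]]
force: [-0.0, -0.3, -1.8]
opening: 0.0048
gripper_force: 58.8
```

```bash
python3 - <<'E'
from pl import *
s=robot.sense();print(s['tcp_pos'],s['opening'],s['gripper_force'],s['joints'])
go((.5043,-.4419,.25),133.9)
E
```

```text
[ 0.4917 -0.0131  0.2502] 0.004753998241859419 58.8317885203287 [-0.0257  0.0693 -0.0145  1.4899 -0.0013  0.5875]
slide [-257.1 -343.5    0.7] rot [-0.2 -0.1 11. ] rows>= 10.3
```

Now translate to the bar, finish the turn, then tilt -14.3° about tool x.

Request:
servo_tool(
  increments=[
    {"rot": [0, 0, 0], "slide": [-13, -17, 0], "grip": 0},
    {"rot": [0, 0, 0], "slide": [-24.4, -32.7, 0], "grip": 0},
    {"rot": [0, 0, 0], "slide": [-24.4, -32.7, 0], "grip": 0},
    {"rot": [0, 0, 0], "slide": [-24.4, -32.7, 0], "grip": 0},
    {"rot": [0, 0, 0], "slide": [-24.4, -32.7, 0], "grip": 0},
    {"rot": [0, 0, 0], "slide": [-24.4, -32.7, 0], "grip": 0},
    {"rot": [0, 0, 0], "slide": [-24.4, -32.7, 0], "grip": 0},
    {"rot": [0, 0, 0], "slide": [-24.4, -32.7, 0], "grip": 0},
    {"rot": [0, 0, 0], "slide": [-24.4, -32.7, 0], "grip": 0},
    {"rot": [0, 0, 0], "slide": [-24.4, -32.7, 0], "grip": 0},
    {"rot": [0, 0, 0], "slide": [-24.4, -32.7, 0], "grip": 0},
    {"rot": [0, 0, 0], "slide": [0, 0, 0], "grip": 0},
  ],
)

```text
time: 38.28
tcp_pos: [0.506, -0.4485, 0.2471]
eef_rot: [[-0.818, 0.575, -0.005], [0.575, 0.818, 0.001], [0.005, -0.002, -1.0]]
force: [-0.7, 1.1, -3.4]
opening: 0.0047
gripper_force: 58.8
```

Request:
servo_tool(
  increments=[
    {"rot": [0, 0, 5.5], "slide": [0, 0, 0], "grip": 0},
    {"rot": [0, 0, 5.5], "slide": [0, 0, 0], "grip": 0},
    {"rot": [-5, 0, 0], "slide": [0, 0, 0], "grip": 0},
    {"rot": [-5, 0, 0], "slide": [0, 0, 0], "grip": 0},
    {"rot": [-4.3, 0, 0], "slide": [0, 0, 0], "grip": 0},
    {"rot": [0, 0, 0], "slide": [0, 0, 0], "grip": 0},
    {"rot": [0, 0, 0], "slide": [0, 0, 0], "grip": 0},
  ],
)

```text
time: 38.87
tcp_pos: [0.5063, -0.4425, 0.2509]
eef_rot: [[-0.696, 0.697, 0.175], [0.718, 0.674, 0.172], [0.002, 0.245, -0.969]]
force: [-0.0, -0.6, -2.0]
opening: 0.0045
gripper_force: 59.0
```

```bash
python3 - <<'E'
from pl import *
s=robot.sense();print(s['tcp_pos'],s['gripper_force'],s['joints'],s['eef_rot'])
th=np.radians(14.3);y=np.radians(133.9);x=np.array([np.cos(y),np.sin(y),0]);n=np.array([np.sin(y),-np.cos(y),0])
z=np.array([0,0,1.]);u=np.cos(th)*z-np.sin(th)*n;R2=np.stack([x,np.cross(-u,x),-u],1);print(R2,np.linalg.det(R2))
C=np.array([.499,-.447,0]);B=C+n*(.07*np.tan(th)+.010/np.cos(th)+.003)+z*.001;T=B+.0964*u;print('T',T)
go(T+z*.05,0,R2=R2);go(T+z*.004,0,R2=R2)
E
```

```text
[ 0.5063 -0.4425  0.2509] 58.97197924554348 [-0.834   0.4299  0.4297  1.5812  0.2475 -0.0339] [[-0.6959  0.6966  0.1746]
 [ 0.7181  0.6743  0.1722]
 [ 0.0023  0.2452 -0.9695]]
[[-0.6934  0.6982  0.178 ]
 [ 0.7206  0.6719  0.1713]
 [ 0.      0.247  -0.969 ]] 0.9999999999999998
T [ 0.5043 -0.4419  0.0944]
slide [  1.6 -27.1 103. ] rot [-0.1 -0.2  0.2] rows>= 2.6
slide [  1.5 -38.3 147.6] rot [-0.1 -0.2  0.2] rows>= 3.7
```

Request:
servo_tool(
  increments=[
    {"rot": [0, 0, 0], "slide": [0.5, -9, 34], "grip": 0},
    {"rot": [0, 0, 0], "slide": [0.5, -9, 34], "grip": 0},
    {"rot": [0, 0, 0], "slide": [0.5, -9, 34], "grip": 0},
    {"rot": [0, 0, 0], "slide": [0, -3, 12], "grip": 0},
    {"rot": [0, 0, 0], "slide": [0, -3, 12], "grip": 0},
    {"rot": [0, 0, 0], "slide": [0, -2, 8], "grip": 0},
    {"rot": [0, 0, 0], "slide": [0, 0, 0], "grip": 0},
    {"rot": [0, 0, 0], "slide": [0, 0, 0], "grip": 0},
  ],
)

```text
time: 39.53
tcp_pos: [0.5065, -0.4412, 0.1145]
eef_rot: [[-0.698, 0.694, 0.177], [0.716, 0.677, 0.171], [-0.001, 0.246, -0.969]]
force: [-0.3, -0.2, -1.2]
opening: 0.0046
gripper_force: 59.0
```

```bash
python3 - <<'E'
from pl import *
s=robot.sense();print(s['tcp_pos'],s['force'])
go((.5043,-.4419,.0944),0,R2=s['eef_rot'])
E
```

```text
[ 0.5065 -0.4412  0.1145] [-0.2955 -0.1692 -1.1697]
slide [ 1.1 -6.9 18.9] rot [0. 0. 0.] rows>= 0.5
```

Request:
servo_tool(
  increments=[
    {"rot": [0, 0, 0], "slide": [0.3, -1.8, 5], "grip": 0},
    {"rot": [0, 0, 0], "slide": [0.3, -1.8, 5], "grip": 0},
    {"rot": [0, 0, 0], "slide": [0.3, -1.5, 4], "grip": 0},
    {"rot": [0, 0, 0], "slide": [0, -0.5, 2], "grip": 0},
    {"rot": [0, 0, 0], "slide": [0, 0, 0], "grip": 0},
  ],
)

```text
time: 39.95
tcp_pos: [0.5041, -0.4422, 0.097]
eef_rot: [[-0.697, 0.695, 0.177], [0.717, 0.676, 0.172], [-0.001, 0.247, -0.969]]
force: [-0.5, 0.3, -1.2]
opening: 0.004
gripper_force: 59.0
```

Request:
servo_tool(
  increments=[
    {"rot": [0, 0, 0], "slide": [0, -0.5, 2], "grip": 0},
    {"rot": [0, 0, 0], "slide": [0, 0, 0], "grip": 0},
  ],
)

```text
time: 40.12
tcp_pos: [0.5044, -0.4424, 0.0955]
eef_rot: [[-0.697, 0.694, 0.178], [0.717, 0.676, 0.171], [-0.002, 0.247, -0.969]]
force: [0.1, -0.6, -2.0]
opening: 0.0045
gripper_force: 59.0
```

Request:
servo_tool(
  increments=[
    {"rot": [0, 0, 0], "slide": [0, -0.4, 1.5], "grip": 0},
    {"rot": [0, 0, 0], "slide": [0, 0, 0], "grip": 0},
    {"rot": [0, 0, 0], "slide": [0, 0, 0], "grip": 0},
  ],
)

```text
time: 40.37
tcp_pos: [0.5046, -0.4426, 0.0948]
eef_rot: [[-0.697, 0.694, 0.179], [0.717, 0.676, 0.17], [-0.003, 0.247, -0.969]]
force: [-0.6, -0.3, 1.4]
opening: 0.0044
gripper_force: 59.6
```

Request:
servo_tool(
  increments=[
    {"rot": [0, 0, 0], "slide": [0, 0, 0], "grip": 0.12},
    {"rot": [0, 0, 0], "slide": [0, 0, 0], "grip": 0.2},
    {"rot": [0, 0, 0], "slide": [0, 0, 0], "grip": 0.3},
    {"rot": [0, 0, 0], "slide": [0, 0, 0], "grip": 0.35},
    {"rot": [0, 0, 0], "slide": [0, 0, 0], "grip": 0.35},
    {"rot": [0, 0, 0], "slide": [0, 0, 0], "grip": 0.35},
    {"rot": [0, 0, 0], "slide": [0, 0, -8], "grip": 0.35},
    {"rot": [0, 0, 0], "slide": [0, 0, -15], "grip": 0.35},
    {"rot": [0, 0, 0], "slide": [0, 0, -25], "grip": 0.35},
    {"rot": [0, 0, 0], "slide": [0, 0, -40], "grip": 0.35},
    {"rot": [0, 0, 0], "slide": [0, 0, -40], "grip": 0.35},
    {"rot": [0, 0, 0], "slide": [0, 0, 0], "grip": 0.35},
  ],
)

```text
time: 41.37
tcp_pos: [0.4822, -0.467, 0.2276]
eef_rot: [[-0.696, 0.693, 0.186], [0.718, 0.677, 0.162], [-0.014, 0.246, -0.969]]
force: [-0.9, 0.7, 1.4]
opening: 0.0302
gripper_force: 0.0
```

```bash
python3 - <<'E'
from pl import *
s=robot.sense();print(s['tcp_pos'],s['force'],s['opening'])
th=.27;y=np.radians(133.9);x=np.array([np.cos(y),np.sin(y),0]);n=np.array([np.sin(y),-np.cos(y),0]);z=np.array([0,0,1.])
C=np.array([.499,-.447,0])
for nm in('wrist','top','side'):
    f=cam(nm);hsv=cv2.cvtColor(f['pixels'],cv2.COLOR_RGB2HSV);m=cv2.inRange(hsv,(5,110,50),(24,255,255));k,l,st,ce=cv2.connectedComponentsWithStats(m)
    for th in(.25,.29):
        B=C+n*(.07*np.tan(.25)+.0103+.003);u=np.cos(th)*z-np.sin(th)*n
        pr=[proj(f,B+a*x*.07+b*u*.12).round() for a in(-1,1) for b in(0,1)];print(nm,th,[p.tolist() for p in pr])
    pc=np.mean(pr,0)
    for i in np.argsort(-st[1:,4])[:8]+1:
        if np.hypot(*(ce[i]-pc))<120 and st[i,4]>25:
            ap=cv2.approxPolyDP(cv2.convexHull(np.argwhere(l==i)[:,::-1].astype(np.float32).reshape(-1,1,2)),3,True)[:,0];print('  seen',st[i],ap.tolist())
g=robot.sense();R2=None
go((.5043,-.4419,.25),133.9)
E
```

```text
[ 0.4822 -0.467   0.2276] [-0.859   0.7236  1.4387] 0.03017246202732757
wrist 0.25 [[313.0, 254.0], [312.0, 313.0], [314.0, 106.0], [313.0, 112.0]]
wrist 0.29 [[313.0, 254.0], [305.0, 313.0], [314.0, 106.0], [305.0, 112.0]]
  seen [ 298  109   19  202 3116] [[309.0, 109.0], [316.0, 161.0], [315.0, 255.0], [309.0, 309.0], [299.0, 310.0], [299.0, 109.0]]
top 0.25 [[493.0, 221.0], [520.0, 219.0], [459.0, 256.0], [483.0, 258.0]]
top 0.29 [[493.0, 221.0], [521.0, 221.0], [459.0, 256.0], [484.0, 259.0]]
  seen [ 460  221   62   39 1132] [[521.0, 222.0], [485.0, 259.0], [460.0, 255.0], [492.0, 222.0]]
  seen [488 118  13  12  41] [[499.0, 121.0], [500.0, 126.0], [489.0, 128.0], [490.0, 120.0]]
side 0.25 [[342.0, 168.0], [352.0, 130.0], [368.0, 190.0], [380.0, 150.0]]
side 0.29 [[342.0, 168.0], [354.0, 130.0], [368.0, 190.0], [382.0, 150.0]]
  seen [ 334    0   53  131 5095] [[370.0, 130.0], [334.0, 121.0], [338.0, 0.0], [385.0, 0.0], [386.0, 72.0]]
  seen [ 263    0   62  123 3697] [[323.0, 120.0], [264.0, 118.0], [264.0, 99.0], [283.0, 13.0], [291.0, 0.0], [307.0, 0.0]]
  seen [ 342  129   42   61 1453] [[383.0, 150.0], [369.0, 189.0], [342.0, 167.0], [354.0, 129.0]]
slide [  0.6  38.8 -22.1] rot [14.3  0.2  0.3] rows>= 2.0
```

Shield leans as planned: the seen corners match the projection at about 0.29 rad. Go to the button with the gripper shut.

Request:
servo_tool(
  increments=[
    {"rot": [0, 0, 0], "slide": [0, 10, -30], "grip": 0.35},
    {"rot": [7.1, 0, 0], "slide": [0, 0, -10], "grip": 0.2},
    {"rot": [7.1, 0, 0], "slide": [0, 0, 0], "grip": 0},
    {"rot": [0, 0, 0], "slide": [0, 0, 0], "grip": 0},
  ],
)

```text
time: 41.85
tcp_pos: [0.484, -0.4619, 0.2593]
eef_rot: [[-0.701, 0.713, 0.0], [0.713, 0.701, -0.003], [-0.002, -0.002, -1.0]]
force: [0.5, 0.1, -0.9]
opening: 0.0002
gripper_force: 0.0
```

```bash
python3 - <<'E'
from pl import *
s=robot.sense();print(s['tcp_pos'])
go((.712,-.0155,.2),133.9)
E
```

```text
[ 0.484  -0.4619  0.2593]
slide [158.9 475.5  58.2] rot [-0.1  0.1  0.6] rows>= 12.1
```

Request:
servo_tool(
  increments=[
    {"rot": [0, 0, 0], "slide": [12, 37, 0], "grip": 0},
    {"rot": [0, 0, 0], "slide": [12, 37, 0], "grip": 0},
    {"rot": [0, 0, 0], "slide": [12, 37, 0], "grip": 0},
    {"rot": [0, 0, 0], "slide": [12, 37, 0], "grip": 0},
    {"rot": [0, 0, 0], "slide": [12, 37, 0], "grip": 0},
    {"rot": [0, 0, 0], "slide": [12, 37, 0], "grip": 0},
    {"rot": [0, 0, 0], "slide": [12, 37, 0], "grip": 0},
    {"rot": [0, 0, 0], "slide": [12, 37, 0], "grip": 0},
    {"rot": [0, 0, 0], "slide": [12, 37, 0], "grip": 0},
    {"rot": [0, 0, 0], "slide": [12, 37, 0], "grip": 0},
    {"rot": [0, 0, 0], "slide": [12, 37, 0], "grip": 0},
    {"rot": [0, 0, 0], "slide": [0, 0, 0], "grip": 0},
  ],
)

```text
time: 42.85
tcp_pos: [0.6829, -0.0792, 0.2563]
eef_rot: [[-0.702, 0.712, -0.002], [0.712, 0.702, 0.004], [0.004, 0.002, -1.0]]
force: [-0.5, -0.4, 0.0]
opening: -0.0001
gripper_force: 0.0
```

```bash
python3 - <<'E'
from pl import *
s=robot.sense();print(s['tcp_pos'])
g=cam('wrist');print('pred',proj(g,(.712,-.0155,.068)))
im=g['pixels'].astype(int);k,l,st,ce=cv2.connectedComponentsWithStats((im.min(2)>125).astype(np.uint8))
u,v=proj(g,(.712,-.0155,.068))
for i in range(1,k):
    if 200<st[i,4]<4000 and np.hypot(*(ce[i]-[u,v]))<80:
        print(st[i],ce[i],onz(g,*ce[i],.065))
        for n,p in(('w14',(497.7,162.8)),('w19',(515.5,204.0))):print(tri(g,ce[i],pickle.load(open(n+'.pkl','rb')),p))
go((.712,-.0155,.09),133.9)
E
```

```text
[ 0.6829 -0.0792  0.2563]
pred [392.9656 172.4496]
[376 152  35  35 946] [393.0835 169.3309] [ 0.7109 -0.0137  0.065 ]
(array([ 0.709 , -0.0136,  0.0746]), [0.5, 0.5])
(array([ 0.7091, -0.0137,  0.0736]), [0.3, 0.3])
slide [ 25.8  68.2 166.7] rot [-0.  -0.2  0.6] rows>= 4.4
```

Request:
servo_tool(
  increments=[
    {"rot": [0, 0, 0], "slide": [14, 34, 0], "grip": 0},
    {"rot": [0, 0, 0], "slide": [14, 34.5, 0], "grip": 0},
    {"rot": [0, 0, 0], "slide": [0, 0, 40], "grip": 0},
    {"rot": [0, 0, 0], "slide": [0, 0, 40], "grip": 0},
    {"rot": [0, 0, 0], "slide": [0, 0, 40], "grip": 0},
    {"rot": [0, 0, 0], "slide": [0, 0, 40], "grip": 0},
    {"rot": [0, 0, 0], "slide": [0, 0, 0], "grip": 0},
    {"rot": [0, 0, 0], "slide": [0, 0, 0], "grip": 0},
  ],
)

```text
time: 43.57
tcp_pos: [0.7081, -0.019, 0.0966]
eef_rot: [[-0.697, 0.717, -0.006], [0.717, 0.697, 0.0], [0.004, -0.004, -1.0]]
force: [-0.5, -0.2, 1.5]
opening: -0.0001
gripper_force: 0.0
```

Request:
servo_tool(
  increments=[
    {"rot": [0, 0, 0], "slide": [0, 0, 6], "grip": 0},
    {"rot": [0, 0, 0], "slide": [0, 0, 6], "grip": 0},
    {"rot": [0, 0, 0], "slide": [0, 0, 4], "grip": 0},
    {"rot": [0, 0, 0], "slide": [0, 0, 0], "grip": 0},
  ],
)

```text
time: 43.9
tcp_pos: [0.7119, -0.0183, 0.0848]
eef_rot: [[-0.697, 0.717, 0.004], [0.717, 0.697, -0.0], [-0.003, 0.003, -1.0]]
force: [-0.3, 0.3, -0.8]
opening: 0.0001
gripper_force: 0.0
```

Request:
servo_tool(
  increments=[
    {"rot": [0, 0, 0], "slide": [3, 2.5, 4], "grip": 0},
    {"rot": [0, 0, 0], "slide": [0, 0, 4], "grip": 0},
    {"rot": [0, 0, 0], "slide": [0, 0, 3], "grip": 0},
    {"rot": [0, 0, 0], "slide": [0, 0, 0], "grip": 0},
  ],
)

```text
time: 44.23
tcp_pos: [0.7105, -0.014, 0.072]
eef_rot: [[-0.698, 0.717, 0.001], [0.717, 0.698, -0.0], [-0.001, 0.001, -1.0]]
force: [-0.2, -0.9, 0.5]
opening: 0.0
gripper_force: 0.0
```

Request:
servo_tool(
  increments=[
    {"rot": [0, 0, 0], "slide": [0, 0, 3], "grip": 0},
    {"rot": [0, 0, 0], "slide": [0, 0, 2], "grip": 0},
    {"rot": [0, 0, 0], "slide": [0, 0, 0], "grip": 0},
  ],
)

```text
time: 44.48
tcp_pos: [0.7106, -0.0142, 0.0672]
eef_rot: [[-0.697, 0.717, 0.001], [0.717, 0.697, -0.0], [-0.001, 0.001, -1.0]]
force: [0.3, 0.3, -0.8]
opening: -0.0001
gripper_force: 0.0
```

Request:
servo_tool(
  increments=[
    {"rot": [0, 0, 0], "slide": [0, 0, 2], "grip": 0},
    {"rot": [0, 0, 0], "slide": [0, 0, 2], "grip": 0},
    {"rot": [0, 0, 0], "slide": [0, 0, 0], "grip": 0},
  ],
)

```text
time: 44.73
tcp_pos: [0.7107, -0.0143, 0.0633]
eef_rot: [[-0.697, 0.717, 0.002], [0.717, 0.697, -0.0], [-0.001, 0.001, -1.0]]
force: [0.1, 0.6, -0.9]
opening: -0.0006
gripper_force: 0.0
```

Request:
servo_tool(
  increments=[
    {"rot": [0, 0, 0], "slide": [0, 0, 2], "grip": 0},
    {"rot": [0, 0, 0], "slide": [0, 0, 1.5], "grip": 0},
    {"rot": [0, 0, 0], "slide": [0, 0, 0], "grip": 0},
  ],
)

```text
time: 44.98
tcp_pos: [0.7107, -0.0142, 0.0599]
eef_rot: [[-0.697, 0.717, 0.002], [0.717, 0.697, -0.0], [-0.001, 0.001, -1.0]]
force: [-0.0, -0.5, 0.1]
opening: 0.0001
gripper_force: 0.0
```

Request:
servo_tool(
  increments=[
    {"rot": [0, 0, 0], "slide": [0, 0, 1.5], "grip": 0},
    {"rot": [0, 0, 0], "slide": [0, 0, 1.5], "grip": 0},
    {"rot": [0, 0, 0], "slide": [0, 0, 0], "grip": 0},
  ],
)

```text
time: 45.23
tcp_pos: [0.7107, -0.0142, 0.0569]
eef_rot: [[-0.697, 0.717, 0.002], [0.717, 0.697, -0.0], [-0.001, 0.001, -1.0]]
force: [0.6, 0.2, 0.2]
opening: 0.0003
gripper_force: 0.0
```

```bash
python3 - <<'E'
from pl import *
s=robot.sense();print(s['tcp_pos'],s['force'],s['tau'])
g=cam('wrist');im=g['pixels'].astype(int)
print(proj(g,s['tcp_pos']),proj(g,(.7105,-.014,.065)))
k,l,st,ce=cv2.connectedComponentsWithStats((im.min(2)>125).astype(np.uint8))
for i in range(1,k):
    if 60<st[i,4]<9000:print(st[i],ce[i])
u,v=proj(g,s['tcp_pos']).round().astype(int)
for y in range(v-50,min(v+40,480),6):print('%3d '%y+' '.join('%3d'%im[y,x].max() for x in range(u-70,u+74,6)))
E
```

```text
[ 0.7107 -0.0142  0.0569] [0.5642 0.2114 0.2331] [ -0.003  -67.3627  35.0053  -0.1024  -0.0006  -0.    ]
[312.4493 302.9113] [312.3548 311.361 ]
[138   0  69  24 799] [169.8461  10.0526]
[154  22  20  13 124] [163.1532  27.6694]
[312 287  33  23 159] [329.1447 296.3082]
[435 438  30  28 217] [448.8203 450.5668]
[165 447  23  19 139] [174.9424 454.8273]
[607 465  33  15 289] [625.9758 474.1661]
253 117 121  64  63  62  76 105  93  43  43  42  41  41  42  39  44 118 120 120 120 120 121 120 120
259 117  64  62  61  73 104  45  44  42  49  50  53  52  51  42  41  40  84 119 119 119 120 121 121
265  61  61  60  69 102  43  43  50  49  48  48  47  46  47  46  47  50  38  40 119 121 120 121 121
271  60  59  61  74  44  45  47  49  47  47  46  46  46  45  47  46  46  46  39  89 120 121 121 121
277  59  59  73  76  41  42  42  40  41  39  63  82  88  53  46  45  46  46  45  38 119 119 120 119
283  58  71  76  41  40  41  40  38  79  81  93  95  97  95  93  79  43  45  45  44  38 120 121 119
289  70  73  76  38  38  38  39  80  83  90 111 122 184 148  98  97  88  43  43  44  42 119 119 118
295  73  77  76  37  38  36  76  86 120 120 121 122 122 147 119 177 100  49  43  44  43  98 119 117
301  76  75  47  37  36  35  84 120 121 121 121 120 121 119 120 118 186  93  41  43  41  76  76  77
307  77  75  55  35  35  34 117 120 120  99  61  61  32  59  61  62 118 123  36  36  37  73  76  77
313  76  75  63  34  34  51 119 120 119  73  63  63  31  60  64  62 118 116  37  33  36  76  76  77
319  75  75  75  33  32  63 118 105 105  64  62  62  29  59  61  63 105 103  33  34  33  76  75  75
325  74  75  74  31  33  62  34  30  31  61  61  62  30  59  63  62  31  33  33  31  33  75  75  75
331  74  73  73  73  30  30  28  31  28  61  61  61  29  59  63  63  30  30  31  31  75  75  75  74
337  74  74  73  74  33  30  30  29  29  62  61  62  29  53  62  61  30  31  30  52  74  75  74  75
```

Request:
servo_tool(
  increments=[
    {"rot": [0, 0, 0], "slide": [0, 0, 1.5], "grip": 0},
    {"rot": [0, 0, 0], "slide": [0, 0, 1.5], "grip": 0},
    {"rot": [0, 0, 0], "slide": [0, 0, 0], "grip": 0},
  ],
)

```text
time: 45.53
tcp_pos: [0.7111, -0.0142, 0.0543]
eef_rot: [[-0.697, 0.717, 0.003], [0.717, 0.697, -0.0], [-0.002, 0.002, -1.0]]
force: [1.2, 0.4, 2.9]
opening: 0.0001
gripper_force: 1.1
```

Request:
servo_tool(
  increments=[
    {"rot": [0, 0, 0], "slide": [0, 0, 1.5], "grip": 0},
    {"rot": [0, 0, 0], "slide": [0, 0, 1.5], "grip": 0},
    {"rot": [0, 0, 0], "slide": [0, 0, 0], "grip": 0},
  ],
)

```text
time: 45.78
tcp_pos: [0.7111, -0.0142, 0.0515]
eef_rot: [[-0.697, 0.717, 0.003], [0.717, 0.697, -0.0], [-0.002, 0.002, -1.0]]
force: [-0.0, 0.2, 3.9]
opening: -0.0
gripper_force: 1.9
```

Request:
servo_tool(
  increments=[
    {"rot": [0, 0, 0], "slide": [0, 0, 1.5], "grip": 0},
    {"rot": [0, 0, 0], "slide": [0, 0, 1.5], "grip": 0},
    {"rot": [0, 0, 0], "slide": [0, 0, 0], "grip": 0},
    {"rot": [0, 0, 0], "slide": [0, 0, 0], "grip": 0},
  ],
)

```text
time: 46.12
tcp_pos: [0.7112, -0.0142, 0.0497]
eef_rot: [[-0.697, 0.717, 0.004], [0.717, 0.697, -0.0], [-0.003, 0.003, -1.0]]
force: [-3.2, 0.8, 9.8]
opening: 0.0003
gripper_force: 4.7
```

Force went past 5 N after about 6 mm of travel, so the button is fully pressed. Retract and check.

Request:
servo_tool(
  increments=[
    {"rot": [0, 0, 0], "slide": [0, 0, -20], "grip": 0},
    {"rot": [0, 0, 0], "slide": [0, 0, -40], "grip": 0},
    {"rot": [0, 0, 0], "slide": [0, 0, -40], "grip": 0},
    {"rot": [0, 0, 0], "slide": [0, 0, -40], "grip": 0},
    {"rot": [0, 0, 0], "slide": [0, 0, 0], "grip": 0},
    {"rot": [0, 0, 0], "slide": [0, 0, 0], "grip": 0},
    {"rot": [0, 0, 0], "slide": [0, 0, 0], "grip": 0},
  ],
)

```text
time: 46.7
tcp_pos: [0.7105, -0.0142, 0.1875]
eef_rot: [[-0.697, 0.717, 0.001], [0.717, 0.697, -0.0], [-0.001, 0.001, -1.0]]
force: [-0.2, -0.4, -0.3]
opening: 0.0002
gripper_force: 0.0
```

```bash
python3 - <<'E'
from pl import *
s=robot.sense();print(s['tcp_pos'],s['joint_vel'].round(3))
for nm in('top','side'):
    f=cam(nm);hsv=cv2.cvtColor(f['pixels'],cv2.COLOR_RGB2HSV);m=cv2.inRange(hsv,(5,110,50),(24,255,255));k,l,st,ce=cv2.connectedComponentsWithStats(m)
    pc=(490,240) if nm=='top' else(362,159)
    for i in range(1,k):
        if np.hypot(*(ce[i]-pc))<25 and st[i,4]>300:
            print(nm,st[i],cv2.approxPolyDP(cv2.convexHull(np.argwhere(l==i)[:,::-1].astype(np.float32).reshape(-1,1,2)),3,True)[:,0].tolist())
f=cam('top');a=f['pixels'].astype(int);sat=(a[:,:,0]-a[:,:,2])/np.maximum(a.max(2),1)
print('plate c',proj(f,(.541,.0215,.038)))
for y in range(196,262,5):print(y,''.join('#' if sat[y,x]<.07 and a[y,x].max()>70 else('.' if a[y,x].max()>70 else 'D') for x in range(275,360)))
E
```

```text
[ 0.7105 -0.0142  0.1875] [ 0.001  0.018 -0.038 -0.004 -0.    -0.   ]
top [ 460  221   62   39 1130] [[521.0, 222.0], [485.0, 259.0], [460.0, 255.0], [492.0, 222.0]]
side [ 342  129   41   61 1451] [[382.0, 149.0], [369.0, 189.0], [342.0, 167.0], [354.0, 129.0]]
plate c [313.8131 228.7638]
196 ######................DDDDDDDDDDDDDDDDDDDDDDDDDDDDDDDDD........D.DDDDDDDDDDDDDDDDDDDD
201 #####........#########DDDDDDDDDDDDDDDDDDDDDDDDDDDDDDDDD.........DDDDDDDDDDDDDDDDDDDDD
206 #####.......##########DDDDDDDDDDDDDDDDDDDDDDDDDDDDDDDDD..........DDDDDDDDDDDDDDDDDDDD
211 #####......###########DDDDDDDDDDDDDDDDDDDDDDDDDDDDDDDDDD......DD.DDDDDDDDDDDDDDDDDDDD
216 #####.....############DDDDDDDDDDDDDDDDDDDDDDDDDDDDDDDDDDD........DDDDDDDDDDDDDDDDDDDD
221 #####....######D#####DDDDDDDDDDDDDDDDDDDDDDDDDDDDDDDDD..........DDDDDDDDDDDDDDDDDDDDD
226 #####...#############DDDDDDDDDDDDDDDDDDDDDDDDDDDDDDDDD..........DDDDDDDDDDDDDDDDDDDDD
231 #####..##############DDDDDDDDDDDDDDDDDDDDDDDDDDDDDDDDDD..........DDDDDDDDDDDDDDDDDDDD
236 #####.###############DDDDDDDDDDDDDDDDDDDDDDDDDDDDDDDD.D..........DDDDDDDDDDDDDDDDDDDD
241 #####################DDDDDDDDDDDDDDDDDDDDDDDDDDDDDDDDDD.........DDDDDDDDDDDDDDDDDDDDD
246 #####################DDDDDDDDDDDDDDDDDDDDDDDDDDDDDDDD.D.........DDDDDDDDDDDDDDDDDDDDD
251 #####..........D####DDDDDDDDDDDDDDDDDDDDDDDDDDDDDDDDDD........D.DDDDDDDDDDDDDDDDDDDDD
256 #####................DDDDDDDDDD...............................................DDDDDDD
261 #####................................................................................
```

```bash
python3 -c "
from rig import robot
print(robot.job_done())"
```

```text
the job is handed in; nothing more can be done
None
```

I handed the job in at about 47 s of the 208 s allowed: all four modules are in their pockets, the plate is flush on the jig, the shield leans on the rest bar at about 0.29 rad, and the start button was pressed and let go. These are my own camera and force readings; the hand-in returned no verdict, and my last check before it saw only the plate's left edge.

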